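# Load the cold packs into the produce chest

## Task

Get the cold chest ready for the delivery: take the tape roll off the lid and set it down flat on the bench, open the lid until its folding stay locks and holds it up, and lay every cold pack in its own bay of the chest, lying down with the screw cap at the hinge side. Then ease the lid up off the stay's lock by folding the knee through, let the lid down and leave it fully shut with the packs inside. Leave everything else on the bench where it is.

Things in the scene. Friction and masses are not known exactly. Their poses are not given: they have to be found in the camera images.
- chest: White insulated chest, fixed; 200 mm deep (x), 340 long (y), 80 high to the rim. Origin: centre of its underside; x points from the handle side to the hinge side, y to its left end, where the stay is. Walls 15 mm, inner floor 28 mm up. Floor ribs along x, 10 wide, 12 high, at y = -75, 0, 75 part four bays. Shut lid: slab 22 mm thick on the rim, top at 102. Hinge axis: along y at x = 100, z = 80.
- lid (a joint): Lid angle (rad): 0 shut, grows as the handle side rises. With the stay locked the lid rests at about 1.36; at 1.43 the stay is pulled straight and it goes no farther. Lid 0.6 kg on a damped hinge: let go without the lock, it sinks shut by itself in about two seconds. Pushing down on a locked lid does not close it.
- lid_handle (a point): Middle of the lid's handle, a steel bar 12 mm thick, 110 mm long along the chest's y, on a post at each end, 45 mm in front of the lid's front edge; shut, it is 245 mm in front of the hinge axis and 11 mm above it. Axes are the lid's. It can be pinched from above, fingers on its front and rear sides, and turns between the pads as the lid rises on its arc.
- stay_knob (a point): Middle of the knob on the stay's knee: black rod 16 mm thick, 60 mm long, along the chest's y off its left end, centre at y = 216 mm. Two flat 69 mm links: the lower pivots on the chest about an axis along y at x = 0, z = 68 in the chest's frame, so the knob moves on a 69 mm circle about it; the upper pivots on the lid's end 86 mm from the hinge. Lid shut: knob just below the rim.
- stay_knee (a joint): Knee angle (rad): 0 lid shut, 2.74 links straight, 3.23 locked: past straight at its stop. A light spring (0.06 N m) snaps it over once the lid is raised till the stay is straight, then eased down. Knob from the lower pivot, mm to hinge / up: locked 34/60, straight 49/49, lid 1.2 64/28, lid 0.9 67/17, shut 65/-26. Moving it so to fold (a few N) first lifts the lid 0.07 rad, then lets it down.
- bay1 (a point): Middle of the floor of bay 1 (65 to 75 mm wide, 170 mm long along x) at y = -116.5 mm in the chest's frame. Axes as the chest's. A pack counts as in the bay when it lies on the floor between the ribs.
- bay2 (a point): Middle of the floor of bay 2 (65 to 75 mm wide, 170 mm long along x) at y = -37.5 mm in the chest's frame. Axes as the chest's. A pack counts as in the bay when it lies on the floor between the ribs.
- bay3 (a point): Middle of the floor of bay 3 (65 to 75 mm wide, 170 mm long along x) at y = 37.5 mm in the chest's frame. Axes as the chest's. A pack counts as in the bay when it lies on the floor between the ribs.
- bay4 (a point): Middle of the floor of bay 4 (65 to 75 mm wide, 170 mm long along x) at y = 116.5 mm in the chest's frame. Axes as the chest's. A pack counts as in the bay when it lies on the floor between the ribs.
- pack1_mid (a point): Centre of a hard-shell blue cold pack (all alike, 0.24 kg; two to four are on the bench, None if absent): 144 mm long along its x with the cap, 48 mm wide (y), 36 mm thick (z, up as it lies on the bench). The shell is 130 mm long, from x = -72 to +58 mm; the white screw cap, 24 mm in diameter, sticks out at the +x end.
- pack2_mid (a point): Centre of a hard-shell blue cold pack (all alike, 0.24 kg; two to four are on the bench, None if absent): 144 mm long along its x with the cap, 48 mm wide (y), 36 mm thick (z, up as it lies on the bench). The shell is 130 mm long, from x = -72 to +58 mm; the white screw cap, 24 mm in diameter, sticks out at the +x end.
- pack3_mid (a point): Centre of a hard-shell blue cold pack (all alike, 0.24 kg; two to four are on the bench, None if absent): 144 mm long along its x with the cap, 48 mm wide (y), 36 mm thick (z, up as it lies on the bench). The shell is 130 mm long, from x = -72 to +58 mm; the white screw cap, 24 mm in diameter, sticks out at the +x end.
- pack4_mid (a point): Centre of a hard-shell blue cold pack (all alike, 0.24 kg; two to four are on the bench, None if absent): 144 mm long along its x with the cap, 48 mm wide (y), 36 mm thick (z, up as it lies on the bench). The shell is 130 mm long, from x = -72 to +58 mm; the white screw cap, 24 mm in diameter, sticks out at the +x end.
- pack1_cap (a point): The screw cap of pack 1, on its x axis 65 mm from the centre.
- pack2_cap (a point): The screw cap of pack 2, on its x axis 65 mm from the centre.
- pack3_cap (a point): The screw cap of pack 3, on its x axis 65 mm from the centre.
- pack4_cap (a point): The screw cap of pack 4, on its x axis 65 mm from the centre.
- tape_mid (a point): Centre of a roll of brown-yellow packing tape, 100 mm outside and 76 mm inside diameter, 48 mm high, its axis z upright; it starts lying flat on the lid.
- label_roll: A standing white roll of labels 48 mm in diameter, 30 mm high. Bystander; origin under its middle.
- marker: A black marker pen 136 mm long. Bystander.
- cucumber1: A loose cucumber 180 mm long. Bystander.
- cucumber2: A loose cucumber 180 mm long. Bystander.
There are look-alikes about, which are no part of the job. What is shaped like the part that bears pack3_mid but black is not meant. Leave any red look-alike of the part that bears tape_mid alone.

How it is judged:
By the outcome, as a careful person would: the job done as asked, in the order asked, and still so for the second after the job is handed in, with the robot touching nothing.
Of pack1, pack2, pack3, pack4 only 2 to 4 are there at a start; the rules pass over those that are not, and their reading is None.
At some moment in a run one of pack1, pack2, pack3, pack4, tape may be knocked a few centimetres aside while the robot is not near it.
Once in a run the grip may slacken for a moment while it holds something.
It also fails if it takes over 210 s, if anything falls off the work surface, if the arm or the gripper's body presses on something with over 40 N, if the wrist force passes 120 N, or if a joint passes its speed limit or range.

## Robot

A 6-joint arm with a two-finger parallel gripper is mounted at the origin on the work surface. World frame = base frame: x ahead of the robot, y to its left, z up, the work surface at z = 0. Lengths are in m, angles in degrees, forces in N, time in s.
With the tool pointing down it reaches from about 0.4 to 0.825 m from the base axis. Payload 7 kg.
Tool frame: the origin (TCP) lies between the finger pads; the fingertips stand 22 mm ahead of it and the grasp point (between the pads) lies 3 mm ahead of it; z points along the fingers, y is the direction in which the jaws open and shut (so a half turn about z gives the same grasp; the last joint's range is limited). The gripper opens to 88 mm and grips with 3 to 60 N. Pads are 19 mm wide; open, the fingers measure 130 mm over their backs; the gripper's body (78 mm by 193 mm) begins 47 mm behind the grasp point.
Start: joints at [-58.264, 20.546, 0.682, 0, -70.136, -16.507], TCP at [0.177, -0.651, 0.249] pointing down, gripper open.
Joint ranges: [-176.03, 176.03], [-82.01, 121.73], [-58.28, 71.71], [-173.87, 95.51], [-174.79, -0.11], [-173.66, 173.66]. Speed limits (degrees/s): [136.94, 136.94, 172.46, 180, 180, 180].

## Interface

Orientations are given as [roll, pitch, yaw] about the fixed x, y, z axes, in that order (R = Rz(yaw) Ry(pitch) Rx(roll)).
In Python, from plant import telemetry, cams, r gives the robot as it stands.
- The arm moves only by the tool carry_out, never from a script. Its argument "commands" is one flat list of numbers, 5 for each row, row after row: the shift along the world's x, y, z as a fraction of full scale, then the turn about the world's z as a fraction of full scale, then the gripper's target within -1 to 1 (shut at 1, half-way at 0, fully open at -1). In form: [x, y, z, turn, claw, x, y, z, turn, claw, ...]. A call has 1 to 8 rows; each row shifts and turns the commanded pose from where the row before left it; what a row does not reach is not made up. Full scale, the value 1, is 0.04 m for a shift and 4 degrees for a turn. A row lasts 1/10 s, in which the tool goes at most 50 mm and 8.59 degrees, less where a joint would pass 70% of its speed; a pose out of reach is approached as far as the arm can. A call with a number of a shift or a turn outside -1 to 1 is refused whole. A call with a gripper value outside its range is refused whole. The fingers move at their own pace and stop on an object; "grip_force" is the grip in N (left out, the last holds). Time passes only in rows, so rows that do not move let the fingers close. It gives the time, the measured TCP pose, the force and the opening at its end, in the units of the state.
- telemetry.get_state(): the state, without advancing time (a new reading comes with each control period).
- cams.capture(name): name is "side" or "top"; returns a dict with "frame" (384x512x3 uint8, red, green, blue), "camera_matrix" (3x3 intrinsics, pixels), "camera_from_world" (4x4, takes a point from world to camera coordinates). Camera axes: x right, y down, z forward; pixel columns grow to the right and rows downward; lengths in m; the calibration is good to about 2 mm. A picture is of the moment at which its call begins. There is no depth.
- r.close_job(): hands the job in, once; it reports no verdict.
The state is a dict: "time_s": time; "joints": joint angles; "qd": joint speeds; "joint_torque": joint torques, N m; "tcp_pos": TCP position; "eef_rot": TCP orientation; "contact_force": force on the tool from outside, world axes, zero at the start; "moment": the same for the moment, N m; "gripper_width": finger opening in m.
Only numpy, scipy, OpenCV 4.12 (cv2) and the standard library are available. Lean on these libraries where they do the work, as an engineer would, in place of code of your own. Each camera call takes 0.05 s, during which the arm holds its last target. There are 200 camera calls.

## Working session

There is one attempt and no reset: what is moved stays moved. The work goes in short steps, Python scripts to look and compute and a tool call to move; the robot and the scene stay as the last step left them, time stands still between calls to the robot, and variables do not carry over. Pictures are saved under pics/ and viewed, about 12 in all and at most 16, crops included, and the job is handed in when it is done.

Besides the shell and the picture viewer there is one more tool, called after ">>>" by a JSON object that holds its "name" and its "arguments", one argument or row to a line. carry_out: Moves the arm, as the interface text tells. Shift numbers are shares of 0.04 m and turn numbers shares of 4 degrees, none past 1 either way. Its arguments: {"type":"object","properties":{"commands":{"type":"array"},"grip_force":{"type":"number"}},"required":["commands"]}

```bash
mkdir -p pics; ls
cat > h.py <<'E'
import sys; sys.path.insert(0,'.')
import numpy as np, cv2
from plant import telemetry, cams, r
def cap(n,save=None):
    c=cams.capture(n); 
    if save: cv2.imwrite(f'pics/{save}.png',c['frame'][:,:,::-1])
    return c
def ray(c,uv):
    K=np.array(c['camera_matrix']);T=np.array(c['camera_from_world']);R=T[:3,:3]
    o=-R.T@T[:3,3]; d=R.T@np.linalg.solve(K,[uv[0],uv[1],1.]); return o,d
def onz(c,uv,z):
    o,d=ray(c,uv); return o+d*(z-o[2])/d[2]
def proj(c,p):
    K=np.array(c['camera_matrix']);T=np.array(c['camera_from_world'])
    q=K@(T[:3,:3]@np.array(p)+T[:3,3]); return q[:2]/q[2]
E
python3 - <<'E'
from h import *
a=cap('top','top0');b=cap('side','side0')
for c in(a,b):
    o,d=ray(c,(256,192)); print(o.round(3),(d/np.linalg.norm(d)).round(3),np.array(c['camera_matrix'])[0])
print(telemetry.get_state())
E
```

```text
pics
[0.433 0.021 1.587] [ 0.095  0.007 -0.995] [401.39973147   0.         258.59212353]
[-0.264  1.033  1.227] [ 0.486 -0.577 -0.656] [392.32137016   0.         259.08090265]
{'time_s': 0.1, 'joints': array([-5.82651533e+01,  2.05872065e+01,  6.40084476e-01, -1.75027839e-02,
       -7.01364986e+01, -1.65067802e+01]), 'qd': array([-0.05757988,  0.01655884,  0.15482789,  0.02716983, -0.07465692,
       -0.064021  ]), 'joint_torque': array([-6.38040674e-04, -5.84164345e+01,  2.93754065e+01,  7.01557070e+00,
        1.01825219e-02, -5.01000056e-05]), 'tcp_pos': array([ 0.17716731, -0.65092039,  0.24772656]), 'eef_rot': array([ 1.79915150e+02, -7.98456774e-03, -1.64777887e+02]), 'contact_force': array([ 0.71812441, -0.84624156, -0.19319353]), 'moment': array([-0.01616338, -0.02131786, -0.00289207]), 'gripper_width': 0.08754291886717247}
```

View pics/top0.png

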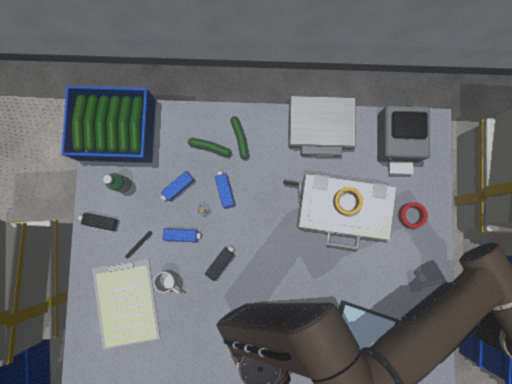

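View pics/side0.png

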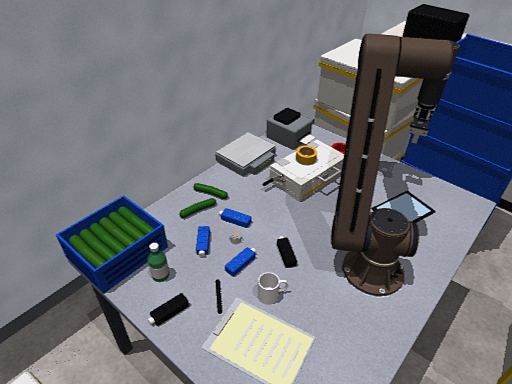

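Top view: chest at about (348,208), with hinge at the top, handle at (343,241) and stay knob at (291,183). Yellow tape is at (348,201); the red ring at (413,215) is the look-alike. There are three blue packs at (178,186), (225,190) and (181,236). The black ones at (98,222) and (220,263) are look-alikes.

```bash
cat >> h.py <<'E'
def blobs(c,lo,hi,minA,box=None):
    hsv=cv2.cvtColor(c['frame'],cv2.COLOR_RGB2HSV); m=cv2.inRange(hsv,np.array(lo),np.array(hi))
    if box: k=np.zeros_like(m); x0,y0,x1,y1=box; k[y0:y1,x0:x1]=1; m*=k
    cs,_=cv2.findContours(m,cv2.RETR_EXTERNAL,cv2.CHAIN_APPROX_NONE)
    return [q for q in cs if cv2.contourArea(q)>=minA]
def packs(c,box=(60,165,290,300),z=0.033):
    """blue shells -> (centre incl. cap, axis yaw deg of the +x/cap end, size)"""
    out=[]
    hsv=cv2.cvtColor(c['frame'],cv2.COLOR_RGB2HSV)
    for q in blobs(c,(105,120,60),(130,255,255),80,box):
        P=np.array([onz(c,p[0],z)[:2] for p in q],np.float32)
        (cx,cy),(w,h),a=cv2.minAreaRect(P)
        if w<h: w,h,a=h,w,a+90
        u=np.array([np.cos(np.radians(a)),np.sin(np.radians(a))])
        sc=[]
        for s in(1,-1):
            px=proj(c,[cx+s*u[0]*(w/2+.006),cy+s*u[1]*(w/2+.006),0.024]).round().astype(int)
            g=hsv[px[1]-1:px[1]+2,px[0]-1:px[0]+2].reshape(-1,3).mean(0); sc.append(g[2]-1.0*g[1])
        s=1 if sc[0]>sc[1] else -1
        out.append((np.array([cx,cy])+s*u*.007, np.degrees(np.arctan2(s*u[1],s*u[0])),(w,h),sc))
    return out
E
python3 - <<'E'
from h import *
c=cap('top')
for p in packs(c): print('pack',p[0].round(4),round(p[1],1),np.round(p[2],3),np.round(p[3]))
for q in blobs(c,(15,120,120),(32,255,255),60,(300,170,400,250)):
    e=cv2.fitEllipse(q); p=onz(c,e[0],.102+.046); print('tape',e,p.round(4))
    P=np.array([onz(c,x[0],.15)[:2] for x in q],np.float32); print(cv2.minEnclosingCircle(P))
# lid top: bright
hsv=cv2.cvtColor(c['frame'],cv2.COLOR_RGB2HSV)
for q in blobs(c,(0,0,195),(180,40,255),1500,(285,165,400,256)):
    P=np.array([onz(c,x[0],.102)[:2] for x in q],np.float32); print('lid',cv2.minAreaRect(P),cv2.boundingRect(q))
f=c['frame'][155:260,270:440]; cv2.imwrite('pics/c1.png',cv2.resize(f,None,fx=4.5,fy=4.5,interpolation=cv2.INTER_CUBIC)[:,:,::-1])
f=c['frame'][160:290,70:260]; cv2.imwrite('pics/c2.png',cv2.resize(f,None,fx=4,fy=4,interpolation=cv2.INTER_CUBIC)[:,:,::-1])
E
```

```text
pack [0.4089 0.3143] -90.7 [0.126 0.044] [ 97. 183.]
pack [0.5924 0.1572] 17.0 [0.126 0.045] [118.  64.]
pack [0.5943 0.3448] 132.1 [0.126 0.047] [146. 111.]
tape ((348.1800537109375, 200.7364044189453), (25.372129440307617, 26.305110931396484), 102.45658874511719) [ 0.5495 -0.3014  0.148 ]
((0.5493678450584412, -0.3009915351867676), 0.04843418672680855)
lid ((0.5312414169311523, -0.3090892434120178), (0.3315308690071106, 0.19158047437667847), 83.46979522705078) (300, 175, 95, 61)
```

View pics/c1.png

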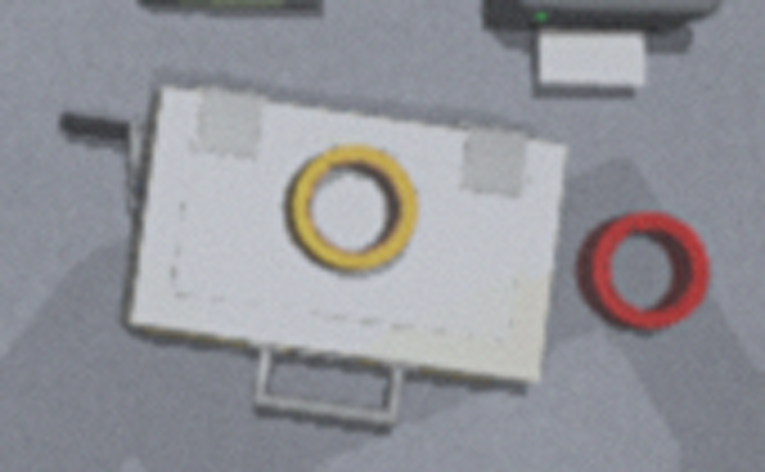

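View pics/c2.png

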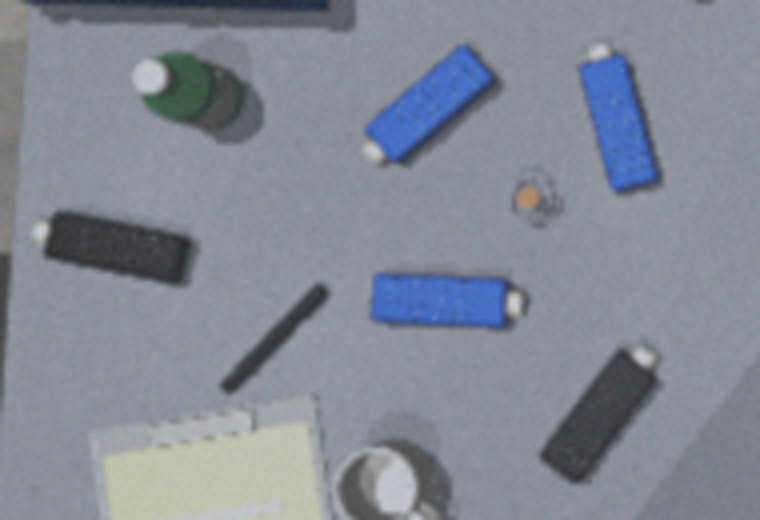

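Three blue packs are confirmed. Cap ends: A (178,186) lower left, B (225,190) at the top, C (181,236) at the right. The yellow ring on the lid is the tape; the red one stays. Chest yaw is about -6.5° and its centre is about (0.531,-0.309). I'm starting with the tape, pinching its wall on the left side.

>>> {"name": "carry_out", "arguments": {
  "commands": [0.75,0.82,0,0,0,0.75,0.82,0,0,0,0.75,0.82,0,0,0,0.75,0.82,0,0,0,0.75,0.82,0,0,0,0.75,0.82,0,0,0,0.75,0.82,0,0,0,0.75,0.82,0,0,0],
  "grip_force": 30
}}

```text
time_s: 0.95
tcp_pos: [0.4182, -0.3872, 0.2485]
eef_rot: [180.0, 0.0, -164.8]
contact_force: [1.5, -0.2, 0.6]
gripper_width: 0.0438
```

>>> {"name": "carry_out", "arguments": {
  "commands": [0.75,0.82,0,0,0,0.75,0.82,0,0,0,0.75,0.82,0,0,0,0.75,0.82,0,0,0,0,0,0,0,0,0,0,0,0,0,0,0,0,0,0]
}}

```text
time_s: 1.65
tcp_pos: [0.5368, -0.2579, 0.2484]
eef_rot: [180.0, -0.0, -164.8]
contact_force: [-0.5, 0.2, 0.1]
gripper_width: 0.044
```

```bash
cat >> h.py <<'E'
CH=np.array([.531,-.309]); CY=-6.5
def w(x,y):
    a=np.radians(CY); return CH+np.array([[np.cos(a),-np.sin(a)],[np.sin(a),np.cos(a)]])@np.array([x,y])
def tape(c,z,box):
    for q in blobs(c,(15,120,120),(32,255,255),40,box):
        P=np.array([onz(c,x[0],z)[:2] for x in q],np.float32); print('tape',cv2.minEnclosingCircle(P),cv2.boundingRect(q))
def st():
    s=telemetry.get_state(); print(round(s['time_s'],2),s['tcp_pos'].round(4),s['eef_rot'].round(1),s['contact_force'].round(1),round(s['gripper_width'],4),s['joints'].round(0))
E
python3 - <<'E'
from h import *
st(); c=cap('side','s1'); 
c2=cap('top'); tape(c2,.15,(270,150,420,260))
# handle & knob check
q=blobs(c2,(0,0,0),(180,120,60),15,(275,170,302,195))
for k in q: print('knob',cv2.boundingRect(k), onz(c2,k.reshape(-1,2).mean(0),.066).round(4))
print('model knob',w(65,216), 'px',proj(c2,[*w(65,216),.042]),'knob ends px',proj(c2,[*w(65,246),.042]),proj(c2,[*w(65,186),.042]))
print('handle px',proj(c2,[*w(-145,0),.091]),'corners',[proj(c2,[*w(x,y),.102]).round(1).tolist() for x in(-100,100) for y in(-170,170)])
cv2.imwrite('pics/s1c.png',cv2.resize(c['frame'][100:250,210:410],None,fx=4,fy=4)[:,:,::-1])
E
```

```text
1.65 [ 0.5368 -0.2579  0.2484] [ 180.    -0.  -164.8] [-0.5  0.2  0.1] 0.044 [ -7.  13. -10.  -0. -67. -68.]
model knob [ 89.56506479 206.94431193] px [-8169.37657451 -3709.27841465] knob ends px [-9092.26601634 -3756.73815018] [-7184.7991251  -3658.64636358]
handle px [  953.31187118 -4711.69973767] corners [[-6337.1, -5046.5], [12795.3, -4937.9], [8590.9, -3200.2], [-4730.1, -3783.6]]
```

```bash
sed -i 's/@np.array(\[x,y\])$/@(np.array([x,y])\/1000.)/' h.py
python3 - <<'E'
from h import *
c=cap('side'); c2=cap('top')
q=blobs(c2,(0,0,0),(180,150,90),8,(275,165,305,200))
for k in q: print('knob',cv2.boundingRect(k), onz(c2,k.reshape(-1,2).mean(0),.042).round(4))
print('model knob',w(65,216), 'px',proj(c2,[*w(65,216),.042]),'knob ends px',proj(c2,[*w(65,246),.042]),proj(c2,[*w(65,186),.042]))
print('handle px',proj(c2,[*w(-145,0),.091]),'corners',[proj(c2,[*w(x,y),.102]).round(1).tolist() for x in(-100,100) for y in(-170,170)])
print('side corners',[proj(c,[*w(x,y),.102]).round(1).tolist() for x in(-100,100) for y in(-170,170)],'handle ends',[proj(c,[*w(-145,y),.091]).round(1).tolist() for y in (-55,55)],'knob',[proj(c,[*w(65,y),.042]).round(1).tolist() for y in (186,246)])
tape(c,.15,(280,130,340,180)); print('tape px',proj(c,[.5495,-.301,.15]))
cv2.imwrite('pics/s1c.png',cv2.resize(c['frame'][110:230,240:400],None,fx=5,fy=5)[:,:,::-1])
E
```

```text
knob (292, 188, 6, 5) [ 0.5936 -0.1163  0.042 ]
knob (275, 184, 8, 16) [ 0.583  -0.0528  0.042 ]
model knob [ 0.62003406 -0.10174669] px [290.6721074  183.11560604] knob ends px [283.00197465 182.02184419] [298.34534433 184.20981054]
handle px [341.96324879 245.62496388] corners [[390.0, 240.1], [298.3, 227.0], [396.0, 186.6], [305.5, 173.7]]
side corners [[347.5, 155.4], [300.9, 184.7], [316.7, 138.5], [269.9, 164.5]] handle ends [[339.8, 170.9], [324.9, 180.6]] knob [[272.1, 179.2], [263.0, 184.5]]
tape ((0.5495728254318237, -0.2987450659275055), 0.04942530021071434) (297, 146, 20, 12)
tape px [306.30231436 150.92845449]
```

View pics/s1c.png

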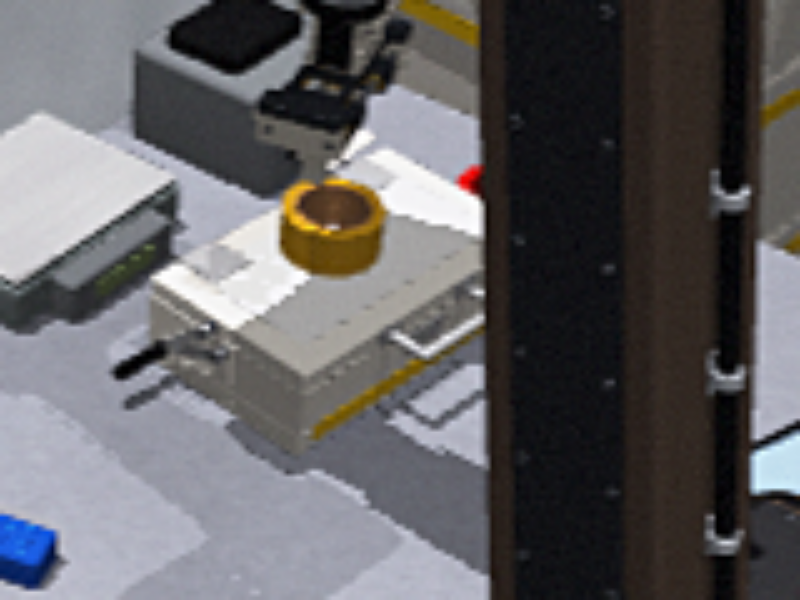

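Both views agree on the tape at (0.5495,-0.300), on the chest corners, the handle and the knob, all within 1 px. In the crop the ring is under the fingers and clear. Descending and pinching.

>>> {"name": "carry_out", "arguments": {
  "commands": [0,0,-0.75,0,0,0,0,-0.75,0,0,0,0,-0.75,0,0,0,0,-0.65,0,0,0,0,0,0,0,0,0,0,0,1,0,0,0,0,1,0,0,0,0,1],
  "grip_force": 35
}}

```text
time_s: 2.65
tcp_pos: [0.5381, -0.258, 0.1343]
eef_rot: [-179.9, 0.1, -164.8]
contact_force: [0.2, 0.1, -0.7]
gripper_width: 0.0254
```

>>> {"name": "carry_out", "arguments": {
  "commands": [0,0,0,0,1,0,0,0,0,1,0,0,0.5,0,1,0,0,0.8,0,1,0,0,0.8,0,1,0,0,0,0,1]
}}

```text
time_s: 3.25
tcp_pos: [0.5394, -0.2583, 0.2214]
eef_rot: [-179.8, 0.4, -164.7]
contact_force: [0.8, 0.3, -2.0]
gripper_width: 0.0126
```

```bash
sed -i 's/\[.531,-.309\]/[.530,-.309]/' h.py
python3 - <<'E'
from h import *
st(); c=cap('side'); print(telemetry.get_state()['moment'].round(2))
cv2.imwrite('pics/s2c.png',cv2.resize(c['frame'][90:230,240:400],None,fx=4,fy=4)[:,:,::-1])
E
```

```text
3.25 [ 0.5394 -0.2583  0.2214] [-179.8    0.4 -164.7] [ 0.8  0.3 -2. ] 0.0126 [ -7.  14. -12.   0. -63. -68.]
[ 0.13  0.04 -0.01]
```

View pics/s2c.png

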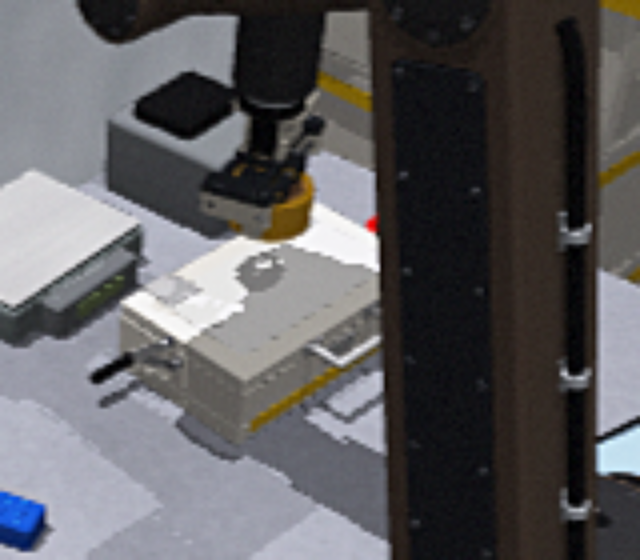

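Tape is held (12.6 mm wall) and clear of the lid. Carrying it to open bench around (0.45, 0.05).

>>> {"name": "carry_out", "arguments": {
  "commands": [-0.1,0.4,0,0,1,-0.25,0.9,0,0,1,-0.25,0.9,0,0,1,-0.25,0.9,0,0,1,-0.25,0.9,0,0,1,-0.25,0.9,0,0,1,-0.25,0.9,0,0,1,-0.25,0.9,0,0,1]
}}

```text
time_s: 4.1
tcp_pos: [0.4613, 0.0118, 0.2153]
eef_rot: [180.0, -0.1, -164.8]
contact_force: [0.8, 0.5, -1.7]
gripper_width: 0.0129
```

>>> {"name": "carry_out", "arguments": {
  "commands": [-0.25,0.9,0,0,1,-0.25,0.75,0,0,1,-0.15,0.4,0,0,1,0,0,-0.8,0,1,0,0,-0.9,0,1,0,0,-0.9,0,1,0,0,-0.9,0,1,0,0,-0.8,0,1]
}}

```text
time_s: 4.9
tcp_pos: [0.4354, 0.0918, 0.0424]
eef_rot: [-180.0, -0.1, -164.8]
contact_force: [-0.4, 1.2, -1.5]
gripper_width: 0.013
```

>>> {"name": "carry_out", "arguments": {
  "commands": [0,0,-0.25,0,1,0,0,0,0,1]
}}

```text
time_s: 5.1
tcp_pos: [0.4356, 0.0916, 0.0332]
eef_rot: [-179.9, -0.3, -164.8]
contact_force: [-0.6, 0.4, -1.6]
gripper_width: 0.0129
```

>>> {"name": "carry_out", "arguments": {
  "commands": [0,0,-0.04,0,1,0,0,0,0,0.4,0,0,0,0,0,0,0,0,0,0,0,0,0.5,0,0,0,0,0.9,0,0,0,0,0.9,0,0,0,0,0.9,0,0]
}}

```text
time_s: 5.9
tcp_pos: [0.4371, 0.0921, 0.1628]
eef_rot: [180.0, 0.0, -164.8]
contact_force: [0.9, 1.4, -0.3]
gripper_width: 0.0437
```

>>> {"name": "carry_out", "arguments": {
  "commands": [0,-0.5,0.8,1,0,0,-0.9,0,1,0,0,-0.9,0,1,0,0,-0.9,0,1,0,0,-0.9,0,1,0,0,-0.9,0,1,0,0,-0.9,0,1,0,-0.1,-0.9,0,1,0]
}}

```text
time_s: 6.7
tcp_pos: [0.4333, -0.1812, 0.1935]
eef_rot: [-179.9, 0.1, -132.6]
contact_force: [0.8, 0.2, -0.2]
gripper_width: 0.0437
```

>>> {"name": "carry_out", "arguments": {
  "commands": [-0.2,-0.9,0,1,0,-0.2,-0.9,0,1,0,-0.2,-0.9,0,1,0,-0.2,-0.5,0,1,0,-0.1,-0.1,0,1,0,0,0,0,1,0,0,0,0,1,0,0,0,0,1,0]
}}

```text
time_s: 7.5
tcp_pos: [0.397, -0.3119, 0.1933]
eef_rot: [-180.0, 0.0, -100.6]
contact_force: [0.2, -0.1, -0.7]
gripper_width: 0.0438
```

>>> {"name": "carry_out", "arguments": {
  "commands": [0,0,0,1,0.25,0,0,0,0,0.25]
}}

```text
time_s: 7.7
tcp_pos: [0.3972, -0.3117, 0.1933]
eef_rot: [-180.0, -0.0, -96.7]
contact_force: [0.6, 0.6, 0.1]
gripper_width: 0.0348
```

Run:
```python
from h import *
st(); c=cap('top'); tape(c,.048,(200,180,300,290)); print('handle',w(-145,0))
for p in packs(c): print('pack',p[0].round(4),round(p[1],1),np.round(p[2],3),np.round(p[3]))
```

```text
7.7 [ 0.3972 -0.3117  0.1933] [-180.    -0.   -96.7] [0.6 0.6 0.1] 0.0348 [-16.   7. -25.  -0. -58.   9.]
tape ((0.448953241109848, 0.051424283534288406), 0.04765458405017853) (238, 214, 25, 25)
handle [ 0.38593208 -0.29258553]
pack [0.4089 0.3144] -90.7 [0.127 0.044] [105. 191.]
pack [0.5922 0.1573] 17.0 [0.126 0.045] [125. 114.]
pack [0.5942 0.3449] 132.6 [0.126 0.047] [155. 117.]
```

Tape lies flat at (0.449, 0.051); packs unmoved. Now the handle.

>>> {"name": "carry_out", "arguments": {
  "commands": [-0.14,0.24,0,0,0.25,-0.14,0.24,0,0,0.25,0,0,-0.6,0,0.25,0,0,-0.7,0,0.25,0,0,-0.7,0,0.25,0,0,-0.5,0,0.25,0,0,0,0,0.25]
}}

```text
time_s: 8.45
tcp_pos: [0.3839, -0.2912, 0.0909]
eef_rot: [179.7, 0.1, -96.8]
contact_force: [-0.5, -0.6, -0.3]
gripper_width: 0.0327
```

>>> {"name": "carry_out", "arguments": {
  "commands": [0,0,0,0,1,0,0,0,0,1,0,0,0,0,1,0,0,0,0,1],
  "grip_force": 25
}}

```text
time_s: 8.85
tcp_pos: [0.3874, -0.2927, 0.0942]
eef_rot: [-179.8, -0.0, -96.8]
contact_force: [2.4, 2.1, 4.0]
gripper_width: 0.0111
```

Run:
```python
from h import *
st()
# handle path for theta
hx=w(100,0)
a=np.radians(CY); ux=np.array([np.cos(a),np.sin(a)])
P=[]
for th in np.r_[0:1.43:12j,1.36]:
    d=np.array([-.245*np.cos(th)+.011*np.sin(th), .245*np.sin(th)+.011*np.cos(th)])
    P.append([*(hx+ux*d[0]),.08+d[1]]); 
P=np.array(P); print(P.round(4)); print((np.diff(P,axis=0)/.04).round(3))
```

```text
8.85 [ 0.3874 -0.2927  0.0942] [-179.8   -0.   -96.8] [2.4 2.1 4. ] 0.0111 [-14.  12. -34.   0. -43.   7.]
[[ 0.3859 -0.2926  0.091 ]
 [ 0.3894 -0.293   0.1227]
 [ 0.3969 -0.2938  0.1536]
 [ 0.4084 -0.2951  0.1833]
 [ 0.4235 -0.2969  0.2113]
 [ 0.4422 -0.299   0.237 ]
 [ 0.464  -0.3015  0.2601]
 [ 0.4886 -0.3043  0.2802]
 [ 0.5156 -0.3074  0.2969]
 [ 0.5444 -0.3106  0.3099]
 [ 0.5748 -0.3141  0.319 ]
 [ 0.606  -0.3177  0.3241]
 [ 0.5891 -0.3157  0.3219]]
[[ 0.087 -0.01   0.792]
 [ 0.188 -0.021  0.774]
 [ 0.286 -0.033  0.743]
 [ 0.379 -0.043  0.699]
 [ 0.466 -0.053  0.644]
 [ 0.545 -0.062  0.577]
 [ 0.615 -0.07   0.501]
 [ 0.674 -0.077  0.417]
 [ 0.722 -0.082  0.325]
 [ 0.758 -0.086  0.228]
 [ 0.781 -0.089  0.128]
 [-0.423  0.048 -0.056]]
```

Gripped on the bar. Raising along the hinge arc.

>>> {"name": "carry_out", "arguments": {
  "commands": [0.03,-0.005,0.4,0,1,0.057,-0.005,0.4,0,1,0.085,-0.01,0.39,0,1,0.103,-0.01,0.38,0,1,0.135,-0.016,0.375,0,1,0.15,-0.017,0.368,0,1,0.18,-0.02,0.355,0,1,0.2,-0.023,0.344,0,1]
}}

```text
time_s: 9.65
tcp_pos: [0.4231, -0.2968, 0.2139]
eef_rot: [179.9, 0.0, -96.8]
contact_force: [0.9, -3.0, -6.4]
gripper_width: 0.011
```

>>> {"name": "carry_out", "arguments": {
  "commands": [0.223,-0.026,0.33,0,1,0.243,-0.027,0.314,0,1,0.263,-0.03,0.297,0,1,0.282,-0.032,0.28,0,1,0.3,-0.034,0.26,0,1,0.315,-0.036,0.241,0,1,0.33,-0.038,0.22,0,1,0.344,-0.039,0.197,0,1]
}}

```text
time_s: 10.45
tcp_pos: [0.5133, -0.3075, 0.3013]
eef_rot: [179.8, -0.1, -96.8]
contact_force: [-8.3, 2.9, 11.1]
gripper_width: 0.0113
```

>>> {"name": "carry_out", "arguments": {
  "commands": [0.356,-0.041,0.174,0,1,0.366,-0.041,0.151,0,1,0.375,-0.043,0.126,0,1,0.2,-0.022,0.055,0,1,0,0,0,0,1]
}}

```text
time_s: 10.95
tcp_pos: [0.5682, -0.3138, 0.322]
eef_rot: [-179.9, -0.1, -96.7]
contact_force: [-3.1, 1.2, 9.1]
gripper_width: 0.011
```

```bash
cat >> h.py <<'E'
def lid(off=.003):
    s=telemetry.get_state(); p=s['tcp_pos']; a=np.radians(CY)
    dx=(p[:2]-w(100,0))@np.array([np.cos(a),np.sin(a)]); dz=p[2]-off-.08
    print('lid angle est',np.arctan2(dz,-dx)-np.arctan2(.011,.245),'r',np.hypot(dx,dz))
E
python3 -c "
from h import *
st();lid()"
```

```text
10.95 [ 0.5682 -0.3138  0.322 ] [-1.799e+02 -1.000e-01 -9.670e+01] [-3.1  1.2  9.1] 0.011 [-12.  16.   4.   0. -77.   5.]
lid angle est 1.2742405619297188 r 0.24677851409579227
```

>>> {"name": "carry_out", "arguments": {
  "commands": [0.193,-0.022,0.03,0,1,0.193,-0.022,0.025,0,1,0.193,-0.022,0.02,0,1,0.193,-0.022,0.015,0,1,0,0,0,0,1,0,0,0,0,1]
}}

```text
time_s: 11.55
tcp_pos: [0.5995, -0.3174, 0.3273]
eef_rot: [-179.6, -0.2, -96.7]
contact_force: [0.3, 2.0, 13.9]
gripper_width: 0.0113
```

```bash
python3 -c "
from h import *
st();lid()"
```

```text
11.55 [ 0.5995 -0.3174  0.3273] [-179.6   -0.2  -96.7] [ 0.3  2.  13.9] 0.0113 [-11.  19.   8.   0. -79.   5.]
lid angle est 1.403890806585789 r 0.24616050782238072
```

>>> {"name": "carry_out", "arguments": {
  "commands": [0.06,-0.007,0,0,1,0.06,-0.007,0,0,1,0,0,0,0,1]
}}

```text
time_s: 11.85
tcp_pos: [0.6042, -0.318, 0.3278]
eef_rot: [-179.6, -0.2, -96.7]
contact_force: [-3.3, 3.7, 16.8]
gripper_width: 0.0113
```

```bash
python3 -c "
from h import *
st();lid()"
```

```text
11.85 [ 0.6042 -0.318   0.3278] [-179.6   -0.2  -96.7] [-3.3  3.7 16.8] 0.0113 [-11.  19.   9.   0. -79.   5.]
lid angle est 1.423178816083935 r 0.24606715667748252
```

>>> {"name": "carry_out", "arguments": {
  "commands": [0.06,-0.007,0.03,0,1,0.06,-0.007,0.02,0,1,0,0,0,0,1]
}}

```text
time_s: 12.15
tcp_pos: [0.6073, -0.3183, 0.3281]
eef_rot: [-179.9, -0.1, -96.8]
contact_force: [-6.8, 2.0, 12.3]
gripper_width: 0.0109
```

```bash
python3 -c "
from h import *
st();lid()
c=cap('side'); cv2.imwrite('pics/s3.png',cv2.resize(c['frame'][60:230,220:400],None,fx=4,fy=4)[:,:,::-1])"
```

```text
12.15 [ 0.6073 -0.3183  0.3281] [-1.799e+02 -1.000e-01 -9.680e+01] [-6.8  2.  12.3] 0.0109 [-11.  20.   9.   0. -80.   5.]
lid angle est 1.4359576434596437 r 0.24611549258083867
```

View pics/s3.png

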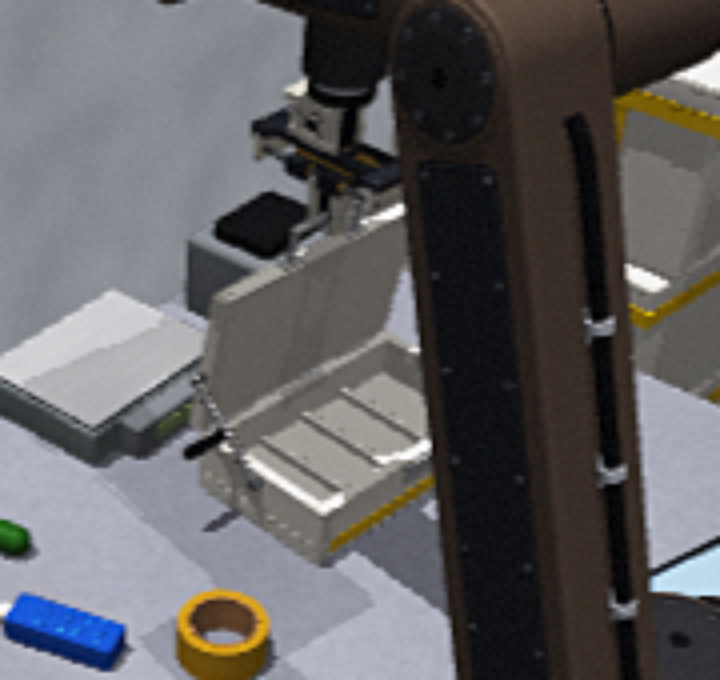

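>>> {"name": "carry_out", "arguments": {
  "commands": [0.06,-0.007,0,0,1,0.04,-0.005,0,0,1,0,0,0,0,1,0,0,0,0,1]
}}

```text
time_s: 12.6
tcp_pos: [0.6099, -0.3186, 0.3283]
eef_rot: [180.0, -0.1, -96.8]
contact_force: [-9.0, 4.0, 14.6]
gripper_width: 0.011
```

```bash
cat >> h.py <<'E'
def knob(c,box=(255,140,300,195)):
    for k in blobs(c,(0,0,0),(180,255,45),8,box): print('knob px',k.reshape(-1,2).min(0),k.reshape(-1,2).max(0),k.reshape(-1,2).mean(0).round(1))
    for n,(x,z) in dict(locked=(34,60),straight=(49,49),l12=(64,28),l09=(67,17),shut=(65,-26)).items():
        print(n,[proj(c,[*w(x,y),(68+z)/1000]).round(1).tolist() for y in(186,216,246)])
E
python3 -c "
from h import *
st();lid(); knob(cap('side'))"
```

```text
12.6 [ 0.6099 -0.3186  0.3283] [ 1.80e+02 -1.00e-01 -9.68e+01] [-9.   4.  14.6] 0.011 [-11.  20.  10.   0. -80.   5.]
lid angle est 1.4464381216507773 r 0.24610742197627347
knob px [266 167] [275 174] [270.5 170.8]
knob px [255 165] [259 173] [256.9 169.1]
locked [[277.7, 168.0], [273.1, 170.6], [268.4, 173.3]]
straight [[275.3, 168.4], [270.7, 171.0], [266.0, 173.7]]
l12 [[272.9, 170.5], [268.3, 173.1], [263.6, 175.7]]
l09 [[272.3, 172.0], [267.7, 174.6], [263.1, 177.3]]
shut [[272.2, 179.3], [267.7, 181.9], [263.1, 184.6]]
```

Knob sits at the straight position. Easing down to let it lock.

>>> {"name": "carry_out", "arguments": {
  "commands": [-0.09,0.01,-0.01,0,1,-0.09,0.01,-0.01,0,1,-0.09,0.01,-0.01,0,1,-0.09,0.01,-0.01,0,1,0,0,0,0,1]
}}

```text
time_s: 13.15
tcp_pos: [0.5974, -0.3172, 0.3269]
eef_rot: [-179.8, -0.1, -96.8]
contact_force: [-2.0, 1.4, 11.8]
gripper_width: 0.0116
```

```bash
python3 -c "
from h import *
st();lid(); knob(cap('side'))"
```

```text
13.15 [ 0.5974 -0.3172  0.3269] [-1.798e+02 -1.000e-01 -9.680e+01] [-2.   1.4 11.8] 0.0116 [-11.  19.   8.   0. -79.   5.]
lid angle est 1.39495178511048 r 0.24603249866203347
knob px [267 167] [278 174] [272.3 170.5]
locked [[277.7, 168.0], [273.1, 170.6], [268.4, 173.3]]
straight [[275.3, 168.4], [270.7, 171.0], [266.0, 173.7]]
l12 [[272.9, 170.5], [268.3, 173.1], [263.6, 175.7]]
l09 [[272.3, 172.0], [267.7, 174.6], [263.1, 177.3]]
shut [[272.2, 179.3], [267.7, 181.9], [263.1, 184.6]]
```

Knee is going over (272.3). Easing on to rest.

>>> {"name": "carry_out", "arguments": {
  "commands": [-0.07,0.008,-0.015,0,1,-0.07,0.008,-0.015,0,1,-0.06,0.007,-0.02,0,1,0,0,0,0,1,0,0,0,0,1]
}}

```text
time_s: 13.7
tcp_pos: [0.5903, -0.3164, 0.3258]
eef_rot: [-179.7, -0.1, -96.7]
contact_force: [-2.1, 1.8, 14.1]
gripper_width: 0.0111
```

```bash
python3 -c "
from h import *
st();lid(); knob(cap('side'))" | head -3
```

```text
13.7 [ 0.5903 -0.3164  0.3258] [-1.797e+02 -1.000e-01 -9.670e+01] [-2.1  1.8 14.1] 0.0111 [-11.  18.   7.   0. -78.   5.]
lid angle est 1.3656992990302212 r 0.24592655202888075
knob px [268 167] [278 174] [272.8 170.3]
```

Knob matches the locked position and the lid is at about 1.36. Releasing the handle and rising; then a check.

>>> {"name": "carry_out", "arguments": {
  "commands": [0,0,0,0,0.4,0,0,0,0,0.1,0,0,0,0,0.1,0,0,0.4,0,0.1,0,0,0.8,0,0.1,0,0,0.8,0,0.1,0,0,0.6,0,0.1]
}}

```text
time_s: 14.45
tcp_pos: [0.5896, -0.3159, 0.4269]
eef_rot: [-180.0, -0.0, -96.8]
contact_force: [0.6, 0.2, 0.7]
gripper_width: 0.0392
```

```bash
python3 -c "
from h import *
st(); knob(cap('side')); 
c=cap('top')
for p in packs(c): print('pack',p[0].round(4),round(p[1],1),np.round(p[2],3),np.round(p[3]))
" | head -8
```

```text
14.45 [ 0.5896 -0.3159  0.4269] [-180.    -0.   -96.8] [0.6 0.2 0.7] 0.0392 [-12.  17.  18.   0. -91.   5.]
knob px [268 167] [278 174] [272.8 170.3]
knob px [255 165] [259 173] [256.8 169.2]
locked [[277.7, 168.0], [273.1, 170.6], [268.4, 173.3]]
straight [[275.3, 168.4], [270.7, 171.0], [266.0, 173.7]]
l12 [[272.9, 170.5], [268.3, 173.1], [263.6, 175.7]]
l09 [[272.3, 172.0], [267.7, 174.6], [263.1, 177.3]]
shut [[272.2, 179.3], [267.7, 181.9], [263.1, 184.6]]
```

>>> {"name": "carry_out", "arguments": {
  "commands": [-0.27,0.945,-0.2,0.5,-0.4,-0.27,0.945,-0.4,1,-0.6,-0.27,0.945,-0.4,0,-0.6,-0.27,0.945,-0.4,0,-0.6,-0.27,0.945,-0.4,0,-0.6,-0.27,0.945,-0.4,0,-0.6,-0.27,0.945,-0.4,0,-0.6,-0.27,0.945,-0.4,0,-0.6]
}}

```text
time_s: 15.35
tcp_pos: [0.5021, -0.0121, 0.3038]
eef_rot: [179.9, -0.0, -90.8]
contact_force: [1.1, 0.8, 0.7]
gripper_width: 0.0699
```

>>> {"name": "carry_out", "arguments": {
  "commands": [-0.27,0.945,-0.4,0,-0.6,-0.27,0.945,-0.4,0,-0.6,-0.27,0.945,-0.4,0,-0.6,-0.27,0.945,-0.4,0,-0.6,-0.27,0.945,-0.4,0,-0.6,-0.27,0.945,-0.4,0,-0.6,-0.27,0.945,-0.4,0,-0.6,-0.27,0.945,-0.4,0,-0.6]
}}

```text
time_s: 16.15
tcp_pos: [0.4157, 0.2901, 0.176]
eef_rot: [180.0, -0.0, -90.8]
contact_force: [0.3, 0.7, -0.2]
gripper_width: 0.0699
```

```bash
python3 -c "
from h import *
st(); knob(cap('side'))" | head -3
```

```text
16.15 [0.4157 0.2901 0.176 ] [180.   -0.  -90.8] [ 0.3  0.7 -0.2] 0.0699 [ 57.   8. -26.  -0. -56. -58.]
knob px [259 167] [299 194] [283.2 185.2]
knob px [255 140] [258 144] [256.4 141.7]
```

>>> {"name": "carry_out", "arguments": {
  "commands": [-0.085,0.45,-0.4,0,-0.6,-0.085,0.45,-0.8,0,-0.6,0,0,-0.8,0,-0.6,0,0,-0.8,0,-0.6,0,0,-0.65,0,-0.6,0,0,0,0,-0.6]
}}

```text
time_s: 16.8
tcp_pos: [0.4082, 0.3224, 0.0355]
eef_rot: [179.8, -0.4, -90.8]
contact_force: [-0.1, -0.2, -0.7]
gripper_width: 0.0699
```

```bash
python3 -c "
from h import *
st(); c=cap('side'); cv2.imwrite('pics/s4.png',cv2.resize(c['frame'][190:310,170:330],None,fx=4,fy=4)[:,:,::-1])"
```

```text
16.8 [0.4082 0.3224 0.0355] [179.8  -0.4 -90.8] [-0.1 -0.2 -0.7] 0.0699 [ 60.  20. -33.  -0. -37. -61.]
```

View pics/s4.png

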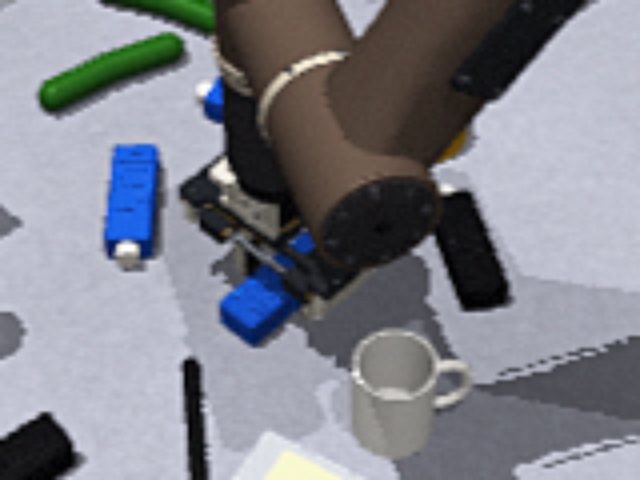

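Fingers straddle pack C. Raising 2 mm (to clear the ribs later) and closing.

>>> {"name": "carry_out", "arguments": {
  "commands": [0,0,0.05,0,-0.6,0,0,0,0,1,0,0,0,0,1,0,0,0,0,1,0,0,0,0,1],
  "grip_force": 35
}}

```text
time_s: 17.35
tcp_pos: [0.41, 0.3253, 0.042]
eef_rot: [-180.0, 0.1, -90.8]
contact_force: [-4.0, -0.5, 7.5]
gripper_width: 0.0476
```

>>> {"name": "carry_out", "arguments": {
  "commands": [0,0,0.4,0,1,0,0,0.7,0,1,0,0,0.8,0,1,0,0,0.8,0,1,0,0,0.8,0,1,0,0,0.5,0,1]
}}

```text
time_s: 17.95
tcp_pos: [0.4103, 0.3254, 0.2037]
eef_rot: [-179.9, 0.1, -90.8]
contact_force: [0.3, 0.7, -1.9]
gripper_width: 0.0477
```

```bash
python3 -c "
from h import *
st(); print(telemetry.get_state()['moment'].round(2)); print('bay1 tgt',w(-14,-106),'bay2',w(-14,-37.5),'bay3',w(-14,37.5))"
```

```text
17.95 [0.4103 0.3254 0.2037] [-1.799e+02  1.000e-01 -9.080e+01] [ 0.3  0.7 -1.9] 0.0477 [ 60.   8. -22.   0. -59. -61.]
[ 0.18  0.03 -0.03]
bay1 tgt [ 0.50409045 -0.41273377] bay2 [ 0.51184487 -0.3446741 ] bay3 [ 0.52033511 -0.27015621]
```

Pack C is held (47.7 mm). Carrying it to the front of bay 1 while turning +84°.

>>> {"name": "carry_out", "arguments": {
  "commands": [0.1,-0.5,0,1,1,0.15,-0.9,0,1,1,0.15,-0.9,0,1,1,0.15,-0.9,0,1,1,0.15,-0.9,0,1,1,0.1,-0.9,0,1,1,0.1,-0.9,0,1,1,0.1,-0.9,0,1,1]
}}

```text
time_s: 18.75
tcp_pos: [0.4495, 0.0516, 0.2011]
eef_rot: [180.0, 0.0, -58.6]
contact_force: [1.8, 0.4, -2.5]
gripper_width: 0.0474
```

>>> {"name": "carry_out", "arguments": {
  "commands": [0,-0.9,0,1,1,0,-0.9,0,1,1,0,-0.9,0,1,1,0,-0.9,0,1,1,0,-0.9,0,1,1,0,-0.9,0,1,1,0,-0.9,0,1,1,0,-0.9,0,1,1]
}}

```text
time_s: 19.55
tcp_pos: [0.4494, -0.2362, 0.201]
eef_rot: [-180.0, 0.0, -26.6]
contact_force: [1.2, 0.2, -2.0]
gripper_width: 0.0479
```

>>> {"name": "carry_out", "arguments": {
  "commands": [0,-0.9,0,1,1,0,-0.9,0,1,1,0,-0.9,0,1,1,0,-0.9,0,1,1,0,-0.6,0,1,1,0,0,0,0.07,1,0,0,0,0,1]
}}

```text
time_s: 20.25
tcp_pos: [0.4492, -0.4029, 0.2003]
eef_rot: [-179.9, 0.1, -6.6]
contact_force: [0.0, -0.8, -2.9]
gripper_width: 0.0478
```

```bash
python3 -c "
from h import *
st(); c=cap('top'); print('bay1 tgt',w(-14,-106))
for p in packs(c,(280,150,420,300),.16): print('pack',p[0].round(4),round(p[1],1),np.round(p[2],3),np.round(p[3]))
cv2.imwrite('pics/t5.png',cv2.resize(c['frame'][150:280,270:430],None,fx=4,fy=4)[:,:,::-1])"
```

```text
20.25 [ 0.4492 -0.4029  0.2003] [-1.799e+02  1.000e-01 -6.600e+00] [ 0.  -0.8 -2.9] 0.0478 [-23.  16. -13.  -0. -62. 107.]
bay1 tgt [ 0.50409045 -0.41273377]
```

View pics/t5.png

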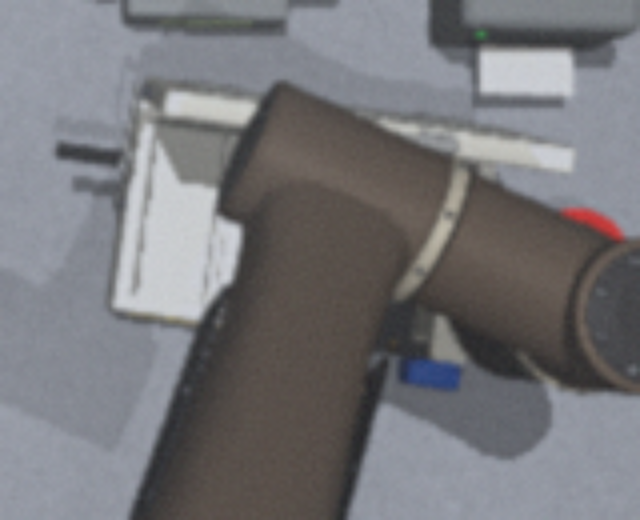

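```bash
python3 -c "
from h import *
c=cap('side'); f=c['frame'].copy()
for p in ([*w(60,-55),.322],[*w(60,55),.322],[*w(58,-170),.276],[*w(58,170),.276],[.4492,-.4029,.2]): print(proj(c,p)); cv2.circle(f,tuple(proj(c,p).astype(int)),2,(255,0,0),-1)
cv2.imwrite('pics/s5.png',cv2.resize(f[0:240,200:470],None,fx=2.8,fy=2.5)[:,:,::-1])"
```

```text
[312.74174899 111.09117232]
[296.55024684 119.13567803]
[327.62346164 111.91360879]
[278.21288335 137.3075586 ]
[337.25356085 141.22868134]
```

View pics/s5.png

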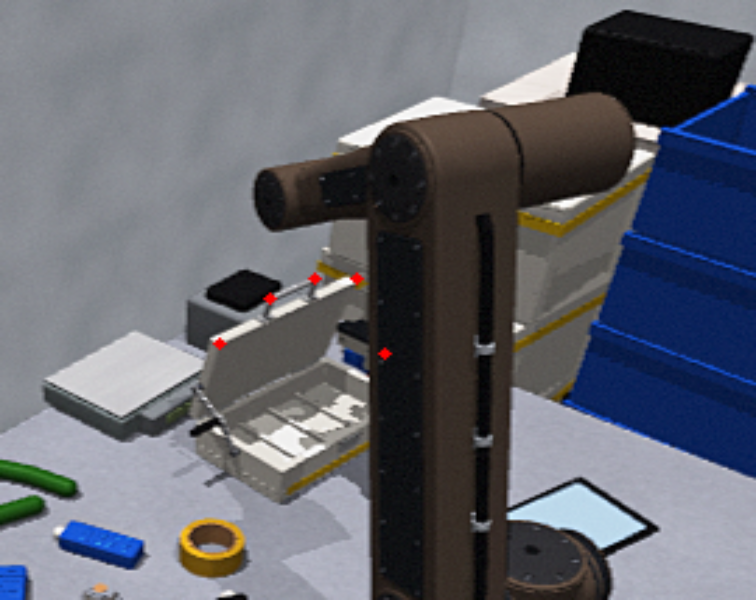

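```bash
python3 -c "
from h import *
c=cap('side')
for z in (.33,.45,.5,.55,.6): print(z,proj(c,[.609,-.318,z]).round(0), proj(c,[.449,-.403,z]).round(0), onz(c,(296,92),z).round(3))
st()"
```

```text
0.33 [302. 112.] [342. 117.] [ 0.745 -0.458  0.33 ]
0.45 [304.  87.] [346.  92.] [ 0.61  -0.258  0.45 ]
0.5 [305.  77.] [348.  81.] [ 0.554 -0.175  0.5  ]
0.55 [307.  65.] [350.  70.] [ 0.498 -0.092  0.55 ]
0.6 [308.  54.] [352.  58.] [ 0.441 -0.009  0.6  ]
20.4 [ 0.4499 -0.402   0.2012] [-180.     0.    -6.5] [ 0.4  0.1 -2. ] 0.0478 [-23.  16. -13.  -0. -62. 107.]
```

```bash
python3 -c "
from h import *
t=cap('top');s=cap('side')
def tri(a,b):
    o1,d1=ray(t,a);o2,d2=ray(s,b);d1/=np.linalg.norm(d1);d2/=np.linalg.norm(d2)
    A=np.c_[d1,-d2];x=np.linalg.lstsq(A,o2-o1,rcond=None)[0];p=o1+d1*x[0];q=o2+d2*x[1];return (p+q)/2,np.linalg.norm(p-q)
p,e=tri((332.5,187.5),(296.4,80)); print(p,e)
a=np.radians(-CY); print('chest',np.array([[np.cos(a),-np.sin(a)],[np.sin(a),np.cos(a)]])@(p[:2]-CH))
print(onz(t,(340,171),.53),onz(t,(325,204),.53),[onz(s,(296.4,80+k),p[2]).round(3) for k in(0,)], proj(s,p-[0,0,.05]),proj(s,p))
"
```

```text
[ 0.55097299 -0.16871761  0.55417454] 0.002600430978363728
chest [0.00495776 0.14175484]
[ 0.59732646 -0.19332548  0.53      ] [ 0.50827694 -0.15466284  0.53      ] [array([ 0.552, -0.168,  0.554])] [295.67658665  91.83740846] [296.73361619  80.01831764]
```

Forearm end triangulates to z 0.554 (2.6 mm residual), so it will clear the lid and handle by about 45 mm with the tool at bay depth. Moving in over bay 1.

>>> {"name": "carry_out", "arguments": {
  "commands": [0,0,-0.8,0,1,0,0,-0.8,0,1,0.45,-0.09,0,0,1,0.45,-0.09,0,0,1,0.45,-0.09,0,0,1,0,0,0,0,1]
}}

```text
time_s: 21.1
tcp_pos: [0.5064, -0.4135, 0.1373]
eef_rot: [180.0, -0.1, -6.4]
contact_force: [-0.3, 0.8, -2.1]
gripper_width: 0.0476
```

>>> {"name": "carry_out", "arguments": {
  "commands": [0,0,-0.3,0,1,0,0,-0.3,0,1,0,0,-0.3,0,1,0,0,0,0,1]
}}

```text
time_s: 21.5
tcp_pos: [0.5022, -0.4127, 0.0985]
eef_rot: [-179.9, 0.2, -6.5]
contact_force: [-0.4, -0.2, -2.1]
gripper_width: 0.0475
```

```bash
cat >> h.py <<'E'
def inv(p):
    a=np.radians(-CY); return (np.array([[np.cos(a),-np.sin(a)],[np.sin(a),np.cos(a)]])@(np.array(p)[:2]-CH))*1000
E
python3 -c "
from h import *
st(); print(inv(telemetry.get_state()['tcp_pos']))
"
```

```text
21.5 [ 0.5022 -0.4127  0.0985] [-179.9    0.2   -6.5] [-0.4 -0.2 -2.1] 0.0475 [-22.  25. -13.  -0. -52. 106.]
[ -15.89387005 -106.22238743]
```

>>> {"name": "carry_out", "arguments": {
  "commands": [0,0,-0.2,0,1,0,0,-0.2,0,1,0,0,-0.15,0,1,0,0,0,0,1]
}}

```text
time_s: 21.9
tcp_pos: [0.5034, -0.4134, 0.0781]
eef_rot: [-180.0, 0.1, -6.5]
contact_force: [-0.2, -0.2, -2.1]
gripper_width: 0.0476
```

>>> {"name": "carry_out", "arguments": {
  "commands": [0,0,-0.1,0,1,0,0,-0.08,0,1,0,0,0,0,1]
}}

```text
time_s: 22.2
tcp_pos: [0.5038, -0.4135, 0.0716]
eef_rot: [-180.0, 0.0, -6.5]
contact_force: [-0.8, -0.2, -3.1]
gripper_width: 0.0478
```

>>> {"name": "carry_out", "arguments": {
  "commands": [0,0,-0.03,0,1,0,0,0,0,-0.17,0,0,0,0,-0.17,0,0,0.3,0,-0.17,0,0,0.6,0,-0.17,0,0,0.9,0,-0.17,0,0,0.9,0,-0.17]
}}

```text
time_s: 22.9
tcp_pos: [0.5039, -0.4138, 0.181]
eef_rot: [180.0, -0.0, -6.5]
contact_force: [0.9, -0.6, -0.1]
gripper_width: 0.0514
```

```bash
python3 -c "
from h import *
st(); t=cap('top')
for p in packs(t): print('pack',p[0].round(4),round(p[1],1),np.round(p[2],3),np.round(p[3]))
f=t['frame'][150:280,270:430]; s=cap('side')['frame'][90:220,230:390]
cv2.imwrite('pics/b5.png',cv2.resize(np.hstack([f,s]),None,fx=2.5,fy=2.5)[:,:,::-1])"
```

```text
22.9 [ 0.5039 -0.4138  0.181 ] [180.   -0.   -6.5] [ 0.9 -0.6 -0.1] 0.0514 [-22.  21.  -8.   0. -61. 106.]
pack [0.5919 0.1571] 17.0 [0.127 0.045] [133. 120.]
pack [0.594  0.3449] 132.9 [0.126 0.047] [161. 121.]
```

>>> {"name": "carry_out", "arguments": {
  "commands": [0,0,0.8,0,-0.6,0,0.5,0.6,0,-0.6,0.12,0.92,0,-1,-0.6,0.12,0.92,0,-1,-0.6,0.12,0.92,0,-1,-0.6,0.12,0.92,0,-1,-0.6,0.12,0.92,0,-1,-0.6,0.12,0.92,0,-1,-0.6]
}}

```text
time_s: 23.8
tcp_pos: [0.533, -0.1715, 0.2362]
eef_rot: [-180.0, -0.1, -30.6]
contact_force: [0.6, 0.1, -0.2]
gripper_width: 0.07
```

>>> {"name": "carry_out", "arguments": {
  "commands": [0.12,0.92,0,-1,-0.6,0.12,0.92,0,-1,-0.6,0.12,0.92,0,-1,-0.6,0.12,0.92,0,-1,-0.6,0.12,0.92,0,-0.2,-0.6,0.12,0.92,0,0,-0.6,0.12,0.92,0,0,-0.6,0.12,0.92,0,0,-0.6]
}}

```text
time_s: 24.6
tcp_pos: [0.5714, 0.1231, 0.2363]
eef_rot: [-179.9, -0.0, -47.3]
contact_force: [0.1, -0.0, -0.4]
gripper_width: 0.0703
```

>>> {"name": "carry_out", "arguments": {
  "commands": [0.12,0.92,0,0,-0.6,0.12,0.92,0,0,-0.6,0.12,0.92,0,0,-0.6,0.12,0.92,0,0,-0.6,0.1,0.8,0,0,-0.6,0,0.2,0,0,-0.6,0,0,0,0,-0.6]
}}

```text
time_s: 25.3
tcp_pos: [0.5943, 0.3099, 0.2352]
eef_rot: [-180.0, -0.0, -47.2]
contact_force: [0.7, -1.2, -0.7]
gripper_width: 0.0702
```

```bash
python3 -c "
from h import *
st(); t=cap('top'); s=cap('side'); knob(s)
for p in packs(t,(270,150,430,280),.062): print('pack in chest',p[0].round(4),inv(p[0]).round(1),round(p[1]-CY,1),np.round(p[2],3),np.round(p[3]))
f=t['frame'][150:280,270:430]; s=s['frame'][90:220,230:390]
cv2.imwrite('pics/b6.png',cv2.resize(np.hstack([f,s]),None,fx=2.5,fy=2.5)[:,:,::-1])"
```

```text
25.3 [0.5943 0.3099 0.2352] [-180.    -0.   -47.2] [ 0.7 -1.2 -0.7] 0.0702 [ 44.  21.  -1.   0. -68.  -1.]
knob px [268 167] [278 173] [272.8 170.3]
knob px [255 140] [278 146] [265.2 141.6]
locked [[277.7, 168.0], [273.1, 170.6], [268.4, 173.3]]
straight [[275.3, 168.4], [270.7, 171.0], [266.0, 173.7]]
l12 [[272.9, 170.5], [268.3, 173.1], [263.6, 175.7]]
l09 [[272.3, 172.0], [267.7, 174.6], [263.1, 177.3]]
shut [[272.2, 179.3], [267.7, 181.9], [263.1, 184.6]]
pack in chest [ 0.5014 -0.4095] [ -17.  -103.1] 179.2 [0.123 0.044] [181.  50.]
```

View pics/b6.png

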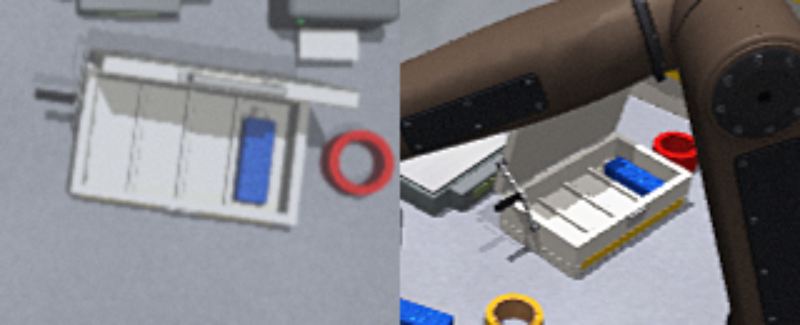

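Pack C lies in bay 1, cap at the hinge side (b6 left panel, pack (255,160), cap (258,113)). Lid still locked. Next pack A.

>>> {"name": "carry_out", "arguments": {
  "commands": [0.1,0.33,-0.5,0,-0.6,0.1,0.33,-0.9,0,-0.6,0,0,-0.9,0,-0.6,0,0,-0.9,0,-0.6,0,0,-0.9,0,-0.6,0,0,-0.8,0,-0.6,0,0,0,0,-0.6]
}}

```text
time_s: 26.1
tcp_pos: [0.6001, 0.3316, 0.0347]
eef_rot: [179.5, 0.0, -47.4]
contact_force: [-1.2, -0.9, -0.4]
gripper_width: 0.07
```

>>> {"name": "carry_out", "arguments": {
  "commands": [0,0,0,0,-0.6,0,0,0,0,1,0,0,0,0,1,0,0,0,0,1,0,0,0,0,1]
}}

```text
time_s: 26.6
tcp_pos: [0.6028, 0.3354, 0.0403]
eef_rot: [-179.9, -0.0, -47.3]
contact_force: [-1.8, -1.3, 5.8]
gripper_width: 0.0475
```

>>> {"name": "carry_out", "arguments": {
  "commands": [0,0,0.4,0,1,0,0,0.7,0,1,0,0,0.8,0,1,0,0,0.8,0,1,0,0,0.8,0,1,0,0,0.5,0,1]
}}

```text
time_s: 27.2
tcp_pos: [0.6029, 0.3355, 0.2027]
eef_rot: [-179.8, -0.0, -47.3]
contact_force: [1.4, 0.1, -2.8]
gripper_width: 0.0475
```

Pack A is held. Carrying it to bay 3 (leaving finger room for bay 2), turning -139°.

>>> {"name": "carry_out", "arguments": {
  "commands": [-0.149,-0.618,0,-1,1,-0.149,-0.618,0,-1,1,-0.149,-0.618,0,-1,1,-0.149,-0.618,0,-1,1,-0.149,-0.618,0,-1,1,-0.149,-0.618,0,-1,1,-0.149,-0.618,0,-1,1,-0.149,-0.618,0,-1,1]
}}

```text
time_s: 28.0
tcp_pos: [0.5541, 0.1364, 0.1996]
eef_rot: [-180.0, 0.0, -79.5]
contact_force: [0.1, 0.6, -3.6]
gripper_width: 0.0477
```

>>> {"name": "carry_out", "arguments": {
  "commands": [-0.149,-0.618,0,-1,1,-0.149,-0.618,0,-1,1,-0.149,-0.618,0,-1,1,-0.149,-0.618,0,-1,1,-0.149,-0.618,0,-1,1,-0.149,-0.618,0,-1,1,-0.149,-0.618,0,-1,1,-0.149,-0.618,0,-1,1]
}}

```text
time_s: 28.8
tcp_pos: [0.5064, -0.0613, 0.1997]
eef_rot: [-180.0, 0.0, -111.5]
contact_force: [1.0, -0.3, -1.8]
gripper_width: 0.0477
```

>>> {"name": "carry_out", "arguments": {
  "commands": [-0.149,-0.618,0,-1,1,-0.149,-0.618,0,-1,1,-0.149,-0.618,0,-1,1,-0.149,-0.618,0,-1,1,-0.149,-0.618,0,-1,1,-0.149,-0.618,0,-1,1,-0.149,-0.618,0,-1,1,-0.149,-0.618,0,-1,1]
}}

```text
time_s: 29.6
tcp_pos: [0.4589, -0.259, 0.1997]
eef_rot: [-180.0, 0.0, -143.5]
contact_force: [1.1, 0.7, -2.5]
gripper_width: 0.0476
```

>>> {"name": "carry_out", "arguments": {
  "commands": [0,0,0,-1,1,0,0,0,-1,1,0,0,0,-1,1,0,0,0,-1,1,0,0,0,-1,1,0,0,0,-1,1,0,0,0,-1,1,0,0,0,-1,1]
}}

```text
time_s: 30.4
tcp_pos: [0.4591, -0.258, 0.1996]
eef_rot: [180.0, 0.0, -175.5]
contact_force: [-0.6, 0.0, -3.0]
gripper_width: 0.0474
```

>>> {"name": "carry_out", "arguments": {
  "commands": [0,0,0,-1,1,0,0,0,-1,1,0,0,0,-0.8,1,0,0,0,0,1]
}}

```text
time_s: 30.8
tcp_pos: [0.4592, -0.258, 0.1995]
eef_rot: [180.0, 0.0, 173.5]
contact_force: [-0.2, -0.2, -1.5]
gripper_width: 0.0479
```

>>> {"name": "carry_out", "arguments": {
  "commands": [0,0,-0.8,0,1,0,0,-0.8,0,1,0.5,-0.055,0,0,1,0.5,-0.055,0,0,1,0.5,-0.055,0,0,1,0,0,0,0,1]
}}

```text
time_s: 31.4
tcp_pos: [0.5218, -0.265, 0.1351]
eef_rot: [-180.0, 0.1, 173.7]
contact_force: [-0.9, 0.1, -2.8]
gripper_width: 0.0476
```

>>> {"name": "carry_out", "arguments": {
  "commands": [0,0,-0.4,0,1,0,0,-0.4,0,1,0,0,-0.4,0,1,0,0,-0.15,0,1,0,0,0,0,1]
}}

```text
time_s: 31.9
tcp_pos: [0.5186, -0.2646, 0.0803]
eef_rot: [180.0, -0.1, 173.5]
contact_force: [-0.7, -0.3, -2.7]
gripper_width: 0.0482
```

```bash
python3 -c "
from h import *
st(); print(inv(telemetry.get_state()['tcp_pos']))
"
```

```text
31.9 [ 0.5186 -0.2646  0.0803] [ 1.800e+02 -1.000e-01  1.735e+02] [-0.7 -0.3 -2.7] 0.0482 [ -8.  21. -23.  -0. -46. -89.]
[-16.3440873   42.81832098]
```

>>> {"name": "carry_out", "arguments": {
  "commands": [0,0,-0.12,0,1,0,0,-0.12,0,1,0,0,0,0,1,0,0,-0.05,0,1,0,0,0,0,1]
}}

```text
time_s: 32.4
tcp_pos: [0.5194, -0.2647, 0.0692]
eef_rot: [180.0, 0.0, 173.5]
contact_force: [0.4, 0.2, -2.4]
gripper_width: 0.0476
```

>>> {"name": "carry_out", "arguments": {
  "commands": [0,0,-0.03,0,1,0,0,0,0,-0.3,0,0,0,0,-0.3,0,0,0.3,0,-0.3,0,0,0.8,0,-0.3,0,0,0.9,0,-0.3,0,0,0.9,0,-0.3,0,0,0.5,0,-0.6]
}}

```text
time_s: 33.2
tcp_pos: [0.5206, -0.2653, 0.2087]
eef_rot: [-179.9, 0.3, 173.5]
contact_force: [-0.2, -0.0, 0.3]
gripper_width: 0.0607
```

>>> {"name": "carry_out", "arguments": {
  "commands": [0.1,0.6,0,1,-0.6,0.127,0.9,0,1,-0.6,0.127,0.9,0,1,-0.6,0.127,0.9,0,1,-0.6,0.127,0.9,0,1,-0.6,0.127,0.9,0,0.85,-0.6,0.127,0.9,0,0,-0.6,0.127,0.9,0,0,-0.6]
}}

```text
time_s: 34.0
tcp_pos: [0.5592, 0.0127, 0.2054]
eef_rot: [-180.0, 0.1, -163.1]
contact_force: [0.8, 0.2, -0.3]
gripper_width: 0.0703
```

>>> {"name": "carry_out", "arguments": {
  "commands": [0.127,0.9,0,0,-0.6,0.127,0.8,0,0,-0.6,0.1,0.6,0,0,-0.6,0,0,0,0,-0.6]
}}

```text
time_s: 34.4
tcp_pos: [0.5738, 0.1059, 0.205]
eef_rot: [180.0, 0.1, -162.9]
contact_force: [0.5, 0.0, 0.7]
gripper_width: 0.0704
```

```bash
python3 -c "
from h import *
st(); t=cap('top'); s=cap('side'); knob(s)
for p in packs(t,(270,150,430,280),.062): print('pack in chest',inv(p[0]).round(1),round(p[1]-CY,1),np.round(p[2],3))
for p in packs(t): print('pack',p[0].round(4),round(p[1],1),np.round(p[2],3),np.round(p[3]))
for p in packs(s,(160,180,260,280),.033): print('pack side',p[0].round(4),round(p[1],1),np.round(p[2],3),np.round(p[3]))
f=t['frame'][150:280,170:430]; cv2.imwrite('pics/b7.png',cv2.resize(f,None,fx=3,fy=3)[:,:,::-1])"
```

```text
34.4 [0.5738 0.1059 0.205 ] [ 1.800e+02  1.000e-01 -1.629e+02] [0.5 0.  0.7] 0.0704 [  30.   14.  -15.    0.  -61. -103.]
knob px [268 167] [278 174] [272.8 170.3]
knob px [255 153] [264 168] [258.8 159.3]
locked [[277.7, 168.0], [273.1, 170.6], [268.4, 173.3]]
straight [[275.3, 168.4], [270.7, 171.0], [266.0, 173.7]]
l12 [[272.9, 170.5], [268.3, 173.1], [263.6, 175.7]]
l09 [[272.3, 172.0], [267.7, 174.6], [263.1, 177.3]]
shut [[272.2, 179.3], [267.7, 181.9], [263.1, 184.6]]
pack in chest [ -16.7 -102.7] 179.2 [0.123 0.045]
pack in chest [-17.2  46.1] 179.5 [0.124 0.044]
pack side [0.7306 0.4348] -38.7 [0.158 0.027] [ 72. 186.]
pack side [0.5829 0.1686] 17.0 [0.138 0.072] [103.  66.]
```

View pics/b7.png

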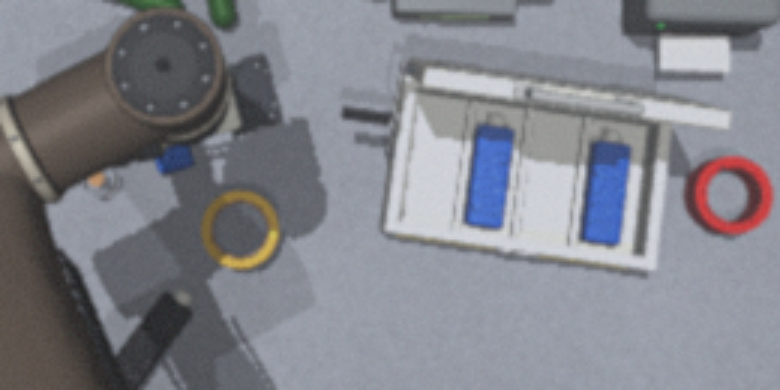

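Packs in bays 1 and 3 lie flat between ribs with caps at the hinge side. Tape is flat, lid locked. Now pack B.

>>> {"name": "carry_out", "arguments": {
  "commands": [0.085,0.6,-0.3,0,-0.6,0.085,0.59,-0.8,0,-0.6,0,0,-0.8,0,-0.6,0,0,-0.9,0,-0.6,0,0,-0.8,0,-0.6,0,0,-0.55,0,-0.6,0,0,0,0,-0.6]
}}

```text
time_s: 35.2
tcp_pos: [0.5781, 0.1487, 0.0354]
eef_rot: [-179.9, -0.3, -163.2]
contact_force: [-0.1, -0.6, -0.3]
gripper_width: 0.0705
```

>>> {"name": "carry_out", "arguments": {
  "commands": [0,0,0,0,-0.6,0,0,0,0,1,0,0,0,0,1,0,0,0,0,1,0,0,0,0,1]
}}

```text
time_s: 35.7
tcp_pos: [0.5805, 0.1514, 0.0392]
eef_rot: [180.0, 0.1, -163.1]
contact_force: [-2.0, 2.5, 6.0]
gripper_width: 0.0476
```

>>> {"name": "carry_out", "arguments": {
  "commands": [0,0,0.4,0,1,0,0,0.7,0,1,0,0,0.8,0,1,0,0,0.8,0,1,0,0,0.8,0,1,0,0,0.5,0,1]
}}

```text
time_s: 36.3
tcp_pos: [0.5802, 0.1509, 0.2006]
eef_rot: [180.0, 0.1, -163.1]
contact_force: [0.9, 0.2, -3.2]
gripper_width: 0.0478
```

```bash
python3 -c "
from h import *
st(); s=cap('side'); print('tgt',w(-15,-34.4),'approach',w(-75,-34.4)); cv2.imwrite('pics/b8.png',cv2.resize(s['frame'][120:260,180:340],None,fx=4,fy=4)[:,:,::-1])"
```

```text
36.3 [0.5802 0.1509 0.2006] [ 1.800e+02  1.000e-01 -1.631e+02] [ 0.9  0.2 -3.2] 0.0478 [  33.   15.  -13.    0.  -61. -106.]
tgt [ 0.51120223 -0.34148082] approach [ 0.45158792 -0.33468863]
```

View pics/b8.png

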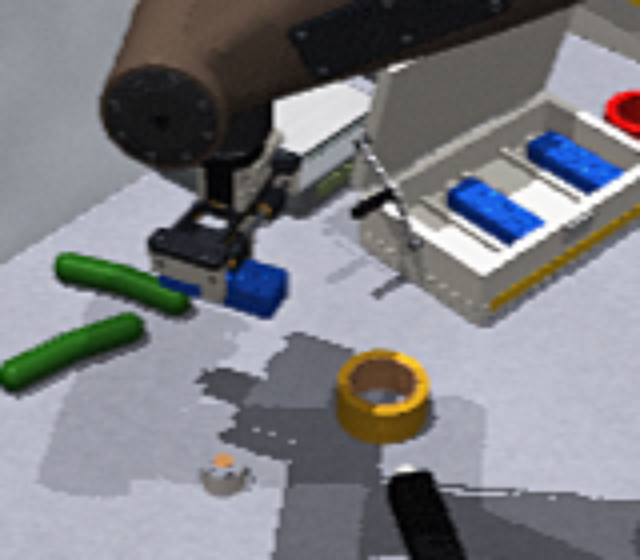

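>>> {"name": "carry_out", "arguments": {
  "commands": [-0.4,-0.6,0,-1,1,-0.4,-0.9,0,-1,1,-0.4,-0.9,0,-1,1,-0.4,-0.9,0,-1,1,-0.4,-0.9,0,-1,1,-0.4,-0.9,0,-0.85,1,-0.115,-0.9,0,0,1,-0.115,-0.9,0,0,1]
}}

```text
time_s: 37.15
tcp_pos: [0.4735, -0.1264, 0.1977]
eef_rot: [180.0, -0.0, 173.5]
contact_force: [1.4, -0.0, -1.7]
gripper_width: 0.048
```

>>> {"name": "carry_out", "arguments": {
  "commands": [-0.115,-0.9,0,0,1,-0.115,-0.9,0,0,1,-0.115,-0.9,0,0,1,-0.115,-0.9,0,0,1,-0.115,-0.9,0,0,1,0,-0.74,0,0,1,0,0,0,0,1]
}}

```text
time_s: 37.85
tcp_pos: [0.4508, -0.3374, 0.1968]
eef_rot: [180.0, -0.1, 173.3]
contact_force: [0.4, 0.2, -2.9]
gripper_width: 0.0478
```

```bash
python3 -c "
from h import *
st(); print(inv(telemetry.get_state()['tcp_pos']))"
```

```text
37.85 [ 0.4508 -0.3374  0.1968] [ 1.800e+02 -1.000e-01  1.733e+02] [ 0.4  0.2 -2.9] 0.0478 [-17.  12. -18.   0. -60. -80.]
[-75.44592119 -37.1626508 ]
```

>>> {"name": "carry_out", "arguments": {
  "commands": [0,0,-0.78,0,1,0,0,-0.78,0,1,0.5,-0.035,0,0,1,0.5,-0.035,0,0,1,0.5,-0.035,0,0,1,0,0,0,0.05,1,0,0,0,0,1]
}}

```text
time_s: 38.55
tcp_pos: [0.5113, -0.3382, 0.1346]
eef_rot: [180.0, -0.1, 173.7]
contact_force: [0.4, 0.6, -3.7]
gripper_width: 0.0479
```

>>> {"name": "carry_out", "arguments": {
  "commands": [0,0,-0.4,0,1,0,0,-0.4,0,1,0,0,-0.3,0,1,0,0,0,0,1,0,0,0,0,1]
}}

```text
time_s: 39.05
tcp_pos: [0.5115, -0.339, 0.0918]
eef_rot: [-180.0, -0.0, 173.7]
contact_force: [-0.5, 0.3, -2.2]
gripper_width: 0.0473
```

```bash
python3 -c "
from h import *
st(); print(inv(telemetry.get_state()['tcp_pos']))"
```

```text
39.05 [ 0.5115 -0.339   0.0918] [-180.    -0.   173.7] [-0.5  0.3 -2.2] 0.0473 [-15.  23. -18.   0. -49. -81.]
[-15.02617573 -31.90314247]
```

>>> {"name": "carry_out", "arguments": {
  "commands": [0,-0.06,0,0,1,0,0,-0.2,0,1,0,0,-0.2,0,1,0,0,0,0,1,0,0,0,0,1]
}}

```text
time_s: 39.55
tcp_pos: [0.5114, -0.3413, 0.0752]
eef_rot: [180.0, -0.1, 173.7]
contact_force: [-0.7, -0.8, -2.3]
gripper_width: 0.0479
```

>>> {"name": "carry_out", "arguments": {
  "commands": [0,0,-0.1,0,1,0,0,-0.08,0,1,0,0,0,0,1]
}}

```text
time_s: 39.85
tcp_pos: [0.5114, -0.3412, 0.0679]
eef_rot: [180.0, -0.0, 173.7]
contact_force: [0.1, 0.2, -2.6]
gripper_width: 0.0477
```

```bash
python3 -c "
from h import *
st(); print(inv(telemetry.get_state()['tcp_pos']))"
```

```text
39.85 [ 0.5114 -0.3412  0.0679] [180.   -0.  173.7] [ 0.1  0.2 -2.6] 0.0477 [-16.  25. -19.  -0. -46. -81.]
[-14.84368412 -34.10705731]
```

>>> {"name": "carry_out", "arguments": {
  "commands": [0,0,-0.03,0,1,0,0,0,0,-0.18,0,0,0,0,-0.18,0,0,0.3,0,-0.18,0,0,0.8,0,-0.18,0,0,0.9,0,-0.18,0,0,0.9,0,-0.18,0,0,0.9,0,-0.18]
}}

```text
time_s: 40.65
tcp_pos: [0.5116, -0.3414, 0.2221]
eef_rot: [-180.0, 0.1, 173.7]
contact_force: [0.6, 0.5, -0.1]
gripper_width: 0.0519
```

>>> {"name": "carry_out", "arguments": {
  "commands": [0,0.6,0.8,0,0,0,0.9,0,0,0,0,0.9,0,0,0,0,0.9,0,1,0,0,0.9,0,1,0,0,0.9,0,1,0,0,0.9,0,1,0,0,0.4,0,1,0]
}}

```text
time_s: 41.45
tcp_pos: [0.5117, -0.0831, 0.2528]
eef_rot: [-180.0, 0.1, -166.0]
contact_force: [0.9, 0.1, -0.3]
gripper_width: 0.0437
```

>>> {"name": "carry_out", "arguments": {
  "commands": [0,0,0,1,0,0,0,0,1,0,0,0,0,1,0,0,0,0,1,0,0,0,0,1,0,0,0,0,1,0,0,0,0,1,0,0,0,0,1,0]
}}

```text
time_s: 42.25
tcp_pos: [0.5117, -0.0854, 0.2525]
eef_rot: [-179.9, 0.1, -134.1]
contact_force: [-0.6, -0.7, 0.1]
gripper_width: 0.0436
```

>>> {"name": "carry_out", "arguments": {
  "commands": [0.3,0,0,1,0,0.3,0,0,1,0,0.3,0,0,1,0,0.3,0,0,1,0,0.3,0,0,1,0,0.3,0,0,1,0,0,0,0,1,0,0,0,0,1,0]
}}

```text
time_s: 43.05
tcp_pos: [0.584, -0.0855, 0.2522]
eef_rot: [-180.0, 0.0, -102.1]
contact_force: [-1.0, 0.3, 0.8]
gripper_width: 0.0435
```

>>> {"name": "carry_out", "arguments": {
  "commands": [0,0,0,1,0,0,0,0,0.45,0,0,0,0,0,0]
}}

```text
time_s: 43.35
tcp_pos: [0.5838, -0.0854, 0.2524]
eef_rot: [-179.9, 0.0, -96.5]
contact_force: [0.1, -0.0, 0.1]
gripper_width: 0.0438
```

```bash
python3 -c "
from h import *
st(); print('tcp chest',inv(telemetry.get_state()['tcp_pos']),'tgt',w(34,228.6)); t=cap('top'); s=cap('side'); knob(s)
for p in packs(t,(270,150,430,280),.062): print('pack in chest',inv(p[0]).round(1),round(p[1]-CY,1),np.round(p[2],3))
cv2.imwrite('pics/b9.png',np.hstack([cv2.resize(t['frame'][150:270,280:410],None,fx=3,fy=3),cv2.resize(s['frame'][110:230,230:360],None,fx=3,fy=3)])[:,:,::-1])" | grep -v "^l0\|^shut\|^l1"
```

```text
43.35 [ 0.5838 -0.0854  0.2524] [-179.9    0.   -96.5] [ 0.1 -0.   0.1] 0.0438 [ 11.  12. -10.   0. -67. -17.]
tcp chest [ 28.12829522 228.23199353] tgt [ 0.5896597  -0.08571838]
knob px [268 167] [278 173] [272.8 170.3]
knob px [268 140] [296 151] [279.3 144.1]
locked [[277.7, 168.0], [273.1, 170.6], [268.4, 173.3]]
straight [[275.3, 168.4], [270.7, 171.0], [266.0, 173.7]]
pack in chest [ -17.  -102.7] 179.2 [0.124 0.046]
pack in chest [-17.  -30.5] 179.9 [0.124 0.045]
pack in chest [-16.8  46.5] 179.0 [0.124 0.045]
```

View pics/b9.png

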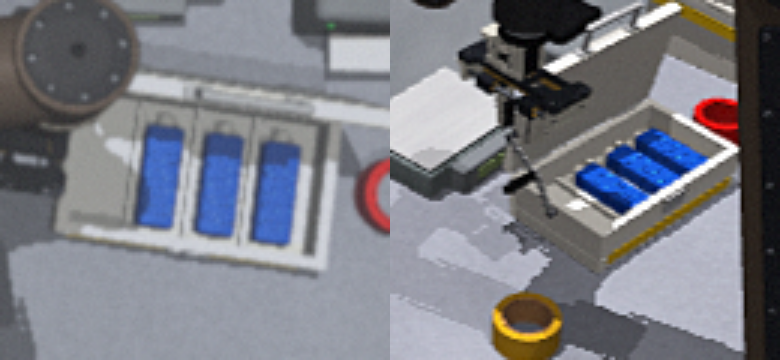

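All three packs lie in bays 1–3 with caps at the hinge side. Lid locked. Straddling the knob (locked at chest x 34, z 0.128).

>>> {"name": "carry_out", "arguments": {
  "commands": [0.15,0,-0.4,0,0,0,0,-0.7,0,0,0,0,-0.7,0,0,0,0,-0.7,0,0,0,0,-0.5,0,0,0,0,0,0,0,0,0,0,0,0]
}}

```text
time_s: 44.15
tcp_pos: [0.5901, -0.0854, 0.1319]
eef_rot: [-180.0, -0.0, -96.5]
contact_force: [0.9, -0.5, 0.8]
gripper_width: 0.0435
```

>>> {"name": "carry_out", "arguments": {
  "commands": [0,0,0,0,1,0,0,0,0,1,0,0,0,0,1,0,0,0,0,1],
  "grip_force": 15
}}

```text
time_s: 44.55
tcp_pos: [0.5904, -0.0853, 0.1321]
eef_rot: [-179.9, 0.0, -96.5]
contact_force: [6.4, -3.3, -1.2]
gripper_width: 0.0174
```

```bash
python3 -c "
from h import *
st(); print('tcp chest',inv(telemetry.get_state()['tcp_pos']))
a=np.radians(CY)
pts=[(34,60),(42,54.7),(49,49),(57,39),(64,28),(66.2,20),(67,17),(68.5,8),(69,0),(68,-12),(65,-26)]
for p,q in zip(pts,pts[1:]):
    d=np.array(q)-p; print(p,q,(np.array([d[0]*np.cos(a),d[0]*np.sin(a),d[1]])/40).round(3))"
```

```text
44.55 [ 0.5904 -0.0853  0.1321] [-179.9    0.   -96.5] [ 6.4 -3.3 -1.2] 0.0174 [ 11.  19. -18.   0. -53. -17.]
tcp chest [ 34.72622936 229.06985016]
(34, 60) (42, 54.7) [ 0.199 -0.023 -0.132]
(42, 54.7) (49, 49) [ 0.174 -0.02  -0.143]
(49, 49) (57, 39) [ 0.199 -0.023 -0.25 ]
(57, 39) (64, 28) [ 0.174 -0.02  -0.275]
(64, 28) (66.2, 20) [ 0.055 -0.006 -0.2  ]
(66.2, 20) (67, 17) [ 0.02  -0.002 -0.075]
(67, 17) (68.5, 8) [ 0.037 -0.004 -0.225]
(68.5, 8) (69, 0) [ 0.012 -0.001 -0.2  ]
(69, 0) (68, -12) [-0.025  0.003 -0.3  ]
(68, -12) (65, -26) [-0.075  0.008 -0.35 ]
```

>>> {"name": "carry_out", "arguments": {
  "commands": [0.1,-0.012,-0.06,0,1,0.1,-0.012,-0.066,0,1,0.09,-0.01,-0.07,0,1,0.085,-0.01,-0.073,0,1,0.05,-0.006,-0.055,0,1,0,0,0,0,1]
}}

```text
time_s: 45.15
tcp_pos: [0.6074, -0.0873, 0.1181]
eef_rot: [-180.0, 0.0, -96.5]
contact_force: [0.3, 1.6, 4.6]
gripper_width: 0.0152
```

```bash
python3 -c "
from h import *
st(); print('tcp chest',inv(telemetry.get_state()['tcp_pos']))"
```

```text
45.15 [ 0.6074 -0.0873  0.1181] [-180.     0.   -96.5] [0.3 1.6 4.6] 0.0152 [ 10.  21. -17.   0. -52. -17.]
tcp chest [ 51.83475646 229.04729691]
```

Past straight with small forces. Following the arc down with the lid.

>>> {"name": "carry_out", "arguments": {
  "commands": [0.08,-0.009,-0.11,0,1,0.08,-0.009,-0.13,0,1,0.07,-0.008,-0.13,0,1,0.05,-0.006,-0.12,0,1,0.03,-0.004,-0.11,0,1,0.025,-0.003,-0.11,0,1,0,0,0,0,1]
}}

```text
time_s: 45.85
tcp_pos: [0.6217, -0.0889, 0.0903]
eef_rot: [-179.8, 0.0, -96.5]
contact_force: [3.3, 0.2, 3.4]
gripper_width: 0.0155
```

```bash
python3 -c "
from h import *
st(); print('tcp chest',inv(telemetry.get_state()['tcp_pos']))
s=cap('side'); cv2.imwrite('pics/b10.png',cv2.resize(s['frame'][80:230,220:380],None,fx=4,fy=4)[:,:,::-1])"
```

```text
45.85 [ 0.6217 -0.0889  0.0903] [-179.8    0.   -96.5] [3.3 0.2 3.4] 0.0155 [ 10.  24. -17.   0. -49. -16.]
tcp chest [ 66.18857799 229.02041682]
```

View pics/b10.png

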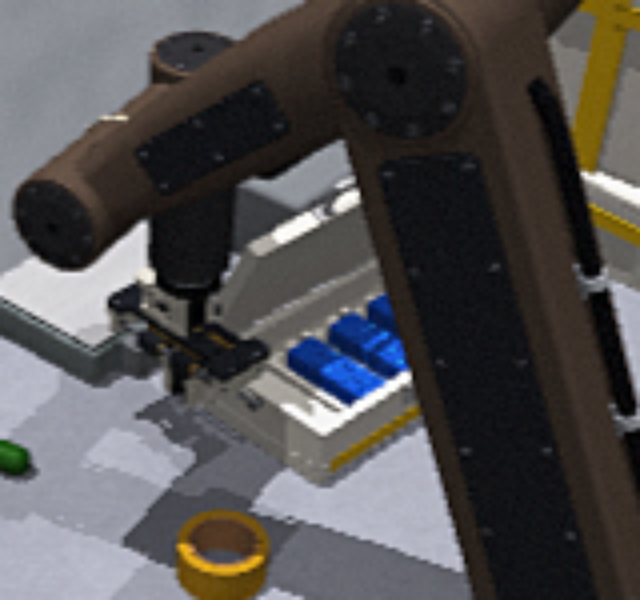

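Lid is at roughly 0.95 rad, coming down with the knob (b10: lid edge low at (300,220), packs inside). Following further, then letting go for the damped sink.

>>> {"name": "carry_out", "arguments": {
  "commands": [0.02,-0.002,-0.08,0,1,0.015,-0.002,-0.08,0,1,0.01,0,-0.08,0,1,0.005,0,-0.08,0,1,0.005,0,-0.08,0,1,0,0,-0.05,0,1,0,0,0,0,1]
}}

```text
time_s: 46.6
tcp_pos: [0.6252, -0.0892, 0.0728]
eef_rot: [-179.7, 0.0, -96.4]
contact_force: [9.1, -3.0, -0.5]
gripper_width: 0.0157
```

>>> {"name": "carry_out", "arguments": {
  "commands": [0,0,0,0,0.4,0,0,0,0,0.1,0,0,0.2,0,0.1,0,0,0.6,0,0.1,0,0,0.8,0,0.1,0,0,0.8,0,0.1,0,0,0.8,0,0.1,0,0,0,0,0.1]
}}

```text
time_s: 47.4
tcp_pos: [0.6242, -0.0892, 0.2053]
eef_rot: [-179.6, 0.0, -96.5]
contact_force: [-0.0, 0.1, -0.2]
gripper_width: 0.0395
```

>>> {"name": "carry_out", "arguments": {
  "commands": [-0.2,0.6,0.2,0,0.1,-0.2,0.8,0,0,0.1,-0.2,0.8,0,0,0.1,-0.2,0.8,0,0,0.1,-0.2,0.8,0,0,0.1,-0.2,0.8,0,0,0.1,0,0.5,0,0,0.1,0,0,0,0,0.1]
}}

```text
time_s: 48.2
tcp_pos: [0.5736, 0.117, 0.2077]
eef_rot: [180.0, -0.0, -96.3]
contact_force: [0.7, -0.0, -0.0]
gripper_width: 0.0396
```

>>> {"name": "carry_out", "arguments": {
  "commands": [0,0,0,0,0.1,0,0,0,0,0.1,0,0,0,0,0.1,0,0,0,0,0.1,0,0,0,0,0.1,0,0,0,0,0.1,0,0,0,0,0.1,0,0,0,0,0.1]
}}

```text
time_s: 49.0
tcp_pos: [0.5743, 0.1149, 0.2079]
eef_rot: [-180.0, 0.0, -96.5]
contact_force: [-0.2, -1.2, -0.3]
gripper_width: 0.0392
```

```bash
python3 -c "
from h import *
st(); t=cap('top'); s=cap('side'); knob(s); tape(t,.048,(200,180,300,290)); tape(s,.048,(200,180,300,290))
for q in blobs(t,(0,0,195),(180,40,255),1000,(285,165,400,256)):
    P=np.array([onz(t,x[0],.102)[:2] for x in q],np.float32); print('lid',cv2.minAreaRect(P))
cv2.imwrite('pics/b11.png',np.hstack([cv2.resize(t['frame'][150:270,270:410],None,fx=2.8,fy=2.8),cv2.resize(s['frame'][110:230,230:370],None,fx=2.8,fy=2.8)])[:,:,::-1])"
```

```text
49.0 [0.5743 0.1149 0.2079] [-180.     0.   -96.5] [-0.2 -1.2 -0.3] 0.0392 [ 30.  14. -14.  -0. -62. -37.]
knob px [263 178] [272 185] [267.9 181.7]
knob px [255 166] [266 179] [258.9 172.2]
locked [[277.7, 168.0], [273.1, 170.6], [268.4, 173.3]]
straight [[275.3, 168.4], [270.7, 171.0], [266.0, 173.7]]
l12 [[272.9, 170.5], [268.3, 173.1], [263.6, 175.7]]
l09 [[272.3, 172.0], [267.7, 174.6], [263.1, 177.3]]
shut [[272.2, 179.3], [267.7, 181.9], [263.1, 184.6]]
tape ((0.4487454891204834, 0.05130894109606743), 0.04859379678964615) (242, 214, 21, 26)
tape ((0.44665080308914185, 0.05154171586036682), 0.050258900970220566) (265, 207, 22, 17)
lid ((0.5321369767189026, -0.3084964156150818), (0.33517876267433167, 0.19535216689109802), 83.40164947509766)
```

View pics/b11.png

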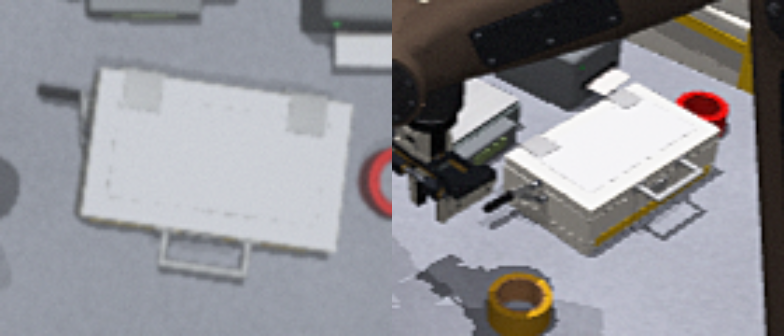

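Lid is fully shut: the knob is at its shut position within 0.3 px, and the lid outline matches the start. The arm touches nothing, so I'm handing in.

```bash
python3 -c "
from h import *
print(r.close_job())"
```

```text
the job is handed in; nothing more can be done
None
```

The job is done and handed in at about 49 s of the 210 s allowed; it reports no verdict.

- **Tape:** I lifted the tape roll off the lid and set it flat on the bench at about (0.449, 0.051). Both cameras agree to 2 mm and it stayed put.
- **Opening:** I raised the lid by its handle until the stay was straight, then eased it down. The knob matched the locked position to about 0.4 px, and the lid held by itself.
- **Packs:** There were three blue packs. They lie in bays 1, 2 and 3, caps at the hinge side, as seen from both cameras before closing.
- **Closing:** I pinched the knob, folded the knee through, followed it down and let the lid sink the rest of the way. The last pictures show the lid shut, with the knob at its shut position to 0.3 px. The arm was clear of everything.

One check disagreed slightly. The camera put the packs about 3 mm further along the chest's y than the arm's own position reading. On that reading the packs in bays 1 and 3 sit right against their ribs, bay 3 about 0.5 mm over and bay 1 about 1 mm over. Both went down to floor height without touching a rib and looked flat. I did not touch the black packs, the red ring or the other bench items, and the last picture shows the red ring in place. I took no closing measurement of the other bystanders.

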